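# Reload the tray sealer's shuttle in reverse order

## Task

Move the four copper clip fixtures from the grey pads of the cool-down rack into the four pockets of the sealer's steel shuttle plate, one per pocket, in reverse order: seen from the robot, the fixture that starts leftmost on the rack goes into the rightmost pocket, the second from the left into the second from the right, and so on. Leave each one upright, lying flat on the floor of its pocket and lengthwise along it, let go and at rest.

Things in the scene. Friction and masses are not known exactly. Their poses are not given: they have to be found in the camera images.
- fix_posts: copper clip fixture, 160 g: bar 90 long (x) x 18 wide (y) x 24 high, gripped across its width; all four bars alike. Origin: centre of its underside, z up. Starts on its own pad, bar along the pad within 10 degrees. On top: two upright round posts, diameter 14, 26 high, at x = +-36; grip at the middle.
- fix_bridge: copper clip fixture, 160 g: bar 90 long (x) x 18 wide (y) x 24 high, gripped across its width; all four bars alike. Origin: centre of its underside, z up. Starts on its own pad, bar along the pad within 10 degrees. On top: a strip 86 x 12 wide x 7 thick over the whole bar on a leg at each end, 24 mm gap below, total height 55; grip the bar at the middle, fingers passing either side of the strip.
- fix_cup: copper clip fixture, 160 g: bar 90 long (x) x 18 wide (y) x 24 high, gripped across its width; all four bars alike. Origin: centre of its underside, z up. Starts on its own pad, bar along the pad within 10 degrees. On top: one round cup, diameter 36, 18 high, at one end only (centre x = +27), dark disc on top; it overhangs the bar sideways, so grip with the pads centred at x = -12.
- fix_flanges: copper clip fixture, 160 g: bar 90 long (x) x 18 wide (y) x 24 high, gripped across its width; all four bars alike. Origin: centre of its underside, z up. Starts on its own pad, bar along the pad within 10 degrees. On top: two cross plates 12 (x) x 40 (y) x 10 high, at x = +-38; grip at the middle.
- pad_posts: plain grey pad on the cool-down rack, fixed, 116 (x, lengthwise) x 46 (y) x 6 high, its top 16 mm above the table. Origin: centre of its underside. It marks where this fixture starts: fix_posts.
- pad_bridge: plain grey pad on the cool-down rack, fixed, 116 (x, lengthwise) x 46 (y) x 6 high, its top 16 mm above the table. Origin: centre of its underside. It marks where this fixture starts: fix_bridge.
- pad_cup: plain grey pad on the cool-down rack, fixed, 116 (x, lengthwise) x 46 (y) x 6 high, its top 16 mm above the table. Origin: centre of its underside. It marks where this fixture starts: fix_cup.
- pad_flanges: plain grey pad on the cool-down rack, fixed, 116 (x, lengthwise) x 46 (y) x 6 high, its top 16 mm above the table. Origin: centre of its underside. It marks where this fixture starts: fix_flanges.
- cool_rack: cool-down rack: fixed aluminium base, 140 (x) x 290 (y) x 10 high, 6 mm edge strips along its long sides, carrying four grey pads at y = +105, +35, -35, -105 mm. Origin: centre of its underside, on the table; z up; +y is its left end seen from the robot. Turned up to 14 degrees, on the robot's left or right.
- shuttle_plate: sealer's shuttle plate: fixed steel, 140 (x) x 290 (y) x 21 high, with four empty pockets centred at x = 0, y = +105, +35, -35, -105 mm, each 114 long (x) x 42 wide x 5 deep, dark floor 16 mm above the table. Origin: centre of its underside, on the table; z up; +y is its left end seen from the robot. Turned up to 14 degrees, on the other side from the rack.
Things that resemble listed ones, but are neither listed nor needed, are in the scene too. What is shaped like the fix_flanges but yellow is not meant.

How it is judged:
At the end, for the whole second after the job is handed in: Each fixture is in the pocket mirroring its start (rack y +105 to plate y -105, +35 to -35, and so on): centre within 13 mm in x and y, underside within 2.5 mm of the pocket floor, tilt under 0.08 rad, bar along the pocket within 0.35 rad (either way round), released, at rest (x of fix_posts in the frame of shuttle_plate between -0.013 and 0.013 m and z of fix_posts in the frame of shuttle_plate between 0.0135 and 0.0185 m and angle between each of fix_posts, fix_bridge, fix_cup, fix_flanges's own z axis and vertical below 0.08 rad and angle between the x axis of each of fix_posts, fix_bridge, fix_cup, fix_flanges and the x axis of shuttle_plate, either way round below 0.35 rad and linear speed of each of fix_posts, fix_bridge, fix_cup, fix_flanges below 0.02 m/s and angular speed of each of fix_posts, fix_bridge, fix_cup, fix_flanges below 0.2 rad/s and ((y of pad_posts in the frame of cool_rack between 0.085 and 0.125 m and y of fix_posts in the frame of shuttle_plate between -0.118 and -0.092 m) or (y of pad_posts in the frame of cool_rack between 0.015 and 0.055 m and y of fix_posts in the frame of shuttle_plate between -0.048 and -0.022 m) or (y of pad_posts in the frame of cool_rack between -0.055 and -0.015 m and y of fix_posts in the frame of shuttle_plate between 0.022 and 0.048 m) or (y of pad_posts in the frame of cool_rack between -0.125 and -0.085 m and y of fix_posts in the frame of shuttle_plate between 0.092 and 0.118 m)) and x of fix_bridge in the frame of shuttle_plate between -0.013 and 0.013 m and z of fix_bridge in the frame of shuttle_plate between 0.0135 and 0.0185 m and ((y of pad_bridge in the frame of cool_rack between 0.085 and 0.125 m and y of fix_bridge in the frame of shuttle_plate between -0.118 and -0.092 m) or (y of pad_bridge in the frame of cool_rack between 0.015 and 0.055 m and y of fix_bridge in the frame of shuttle_plate between -0.048 and -0.022 m) or (y of pad_bridge in the frame of cool_rack between -0.055 and -0.015 m and y of fix_bridge in the frame of shuttle_plate between 0.022 and 0.048 m) or (y of pad_bridge in the frame of cool_rack between -0.125 and -0.085 m and y of fix_bridge in the frame of shuttle_plate between 0.092 and 0.118 m)) and x of fix_cup in the frame of shuttle_plate between -0.013 and 0.013 m and z of fix_cup in the frame of shuttle_plate between 0.0135 and 0.0185 m and ((y of pad_cup in the frame of cool_rack between 0.085 and 0.125 m and y of fix_cup in the frame of shuttle_plate between -0.118 and -0.092 m) or (y of pad_cup in the frame of cool_rack between 0.015 and 0.055 m and y of fix_cup in the frame of shuttle_plate between -0.048 and -0.022 m) or (y of pad_cup in the frame of cool_rack between -0.055 and -0.015 m and y of fix_cup in the frame of shuttle_plate between 0.022 and 0.048 m) or (y of pad_cup in the frame of cool_rack between -0.125 and -0.085 m and y of fix_cup in the frame of shuttle_plate between 0.092 and 0.118 m)) and x of fix_flanges in the frame of shuttle_plate between -0.013 and 0.013 m and z of fix_flanges in the frame of shuttle_plate between 0.0135 and 0.0185 m and ((y of pad_flanges in the frame of cool_rack between 0.085 and 0.125 m and y of fix_flanges in the frame of shuttle_plate between -0.118 and -0.092 m) or (y of pad_flanges in the frame of cool_rack between 0.015 and 0.055 m and y of fix_flanges in the frame of shuttle_plate between -0.048 and -0.022 m) or (y of pad_flanges in the frame of cool_rack between -0.055 and -0.015 m and y of fix_flanges in the frame of shuttle_plate between 0.022 and 0.048 m) or (y of pad_flanges in the frame of cool_rack between -0.125 and -0.085 m and y of fix_flanges in the frame of shuttle_plate between 0.092 and 0.118 m))); the robot touches nothing.
It also fails if it takes over 99 s, if anything falls off the work surface, if the arm or the gripper's body presses on something with over 40 N, if the wrist force passes 120 N, or if a joint passes its speed limit or range.

## Robot

A 7-joint arm with a two-finger parallel gripper is mounted at the origin on the work surface. World frame = base frame: x ahead of the robot, y to its left, z up, the work surface at z = 0. Lengths are in m, angles in rad, forces in N, time in s.
With the tool pointing down it reaches from about 0.4 to 0.875 m from the base axis. Payload 6.5 kg.
Tool frame: the origin (TCP) lies midway between the tips of the shut fingers; the grasp point (between the pads) lies 19 mm behind it; z points along the fingers, y is the direction in which the jaws open and shut (so a half turn about z gives the same grasp; the last joint's range is limited). The gripper opens to 85 mm and grips with 20 to 120 N. Pads are 22 mm wide; open, the fingers measure 114 mm over their backs; the gripper's body (76 mm by 85 mm) begins 54 mm behind the grasp point. The pads swing forward as they close: fully open they stand 13 mm farther back than shut.
Start: joints at [-1.36, 0.536, -0.004, 1.538, 0.003, 1.067, -0.071], TCP at [0.178, 0.625, 0.231] pointing down, gripper open.
Joint ranges: [-2.7, 2.7], [-0.37, 2.16], [-1.27, 1.26], [0.24, 2.4], [-1.31, 4.45], [0.19, 1.91], [-2.76, 2.76]. Speed limits (rad/s): [2.39, 2.39, 3.14, 3.14, 3.14, 3.14, 3.14].

## Interface

Orientations are given as a rotation vector (axis times angle).
In Python, from workcell import * gives the robot as it stands. The module is installed in compiled form; this text tells all that it offers.
- The arm moves only by the tool send_rows, never from a script. Its argument "series" is a list of rows, each an object of numbers: "jaw": the opening, from 0 (shut) to 1 (fully open); "dx", "dy", "dz": the shift along the tool's x, y, z each as a share of 0.25 m, from -1 to 1; "rx", "ry", "rz": the turn, a rotation vector about the tool's x, y, z each as a share of 120 degrees, from -1 to 1. A call has exactly 8 rows; each row is the pose to reach, as a shift and turn from the pose measured when the call began, along the tool's axes at that moment; what a row does not reach only later rows make up. A row lasts 1/8 s, in which the tool goes at most 62.5 mm and 10.7 degrees, less where a joint would pass 70% of its speed; a pose out of reach is approached as far as the arm can. A call with a number of a shift or a turn outside -1 to 1 is refused whole. A call with a gripper value outside its range is refused whole. The fingers move at their own pace and stop on an object; "force" is the grip in N (left out, the last holds). Time passes only in rows, so rows that repeat a pose let the fingers close, or fill a call up. It gives the time, the measured TCP pose, the force and the opening at its end, in the units of the state.
- read_state(): the state, without advancing time (a new reading comes with each control period).
- get_image(name): name is "side" or "top" or "wrist"; returns a dict with "pixels" (384x512x3 uint8, blue, green, red), "intrinsics" (3x3 intrinsics, pixels), "rvec" (rotation vector, rad) and "tvec" (3), from world to camera coordinates, as OpenCV has them. Camera axes: x right, y down, z forward; pixel columns grow to the right and rows downward; lengths in m; the calibration is good to about 2 mm. A picture is of the moment at which its call begins. There is no depth.
- finish_job(): hands the job in, once; it reports no verdict.
The state is a dict: "t": time; "q": joint angles; "joint_velocities": joint speeds; "effort": joint torques, N m; "tool_pos": TCP position; "tcp_rot": TCP orientation; "ft_force": force on the tool from outside, world axes, zero at the start; "wrist_torque": the same for the moment, N m; "grip_width": finger opening in m.
Only numpy, scipy, OpenCV 4.12 (cv2) and the standard library are available. Lean on these libraries where they do the work, as an engineer would, in place of code of your own. Each camera call takes 0.05 s, during which the arm holds its last target.

## Working session

There is one attempt and no reset: what is moved stays moved. The work goes in short steps, Python scripts to look and compute and a tool call to move; the robot and the scene stay as the last step left them, time stands still between calls to the robot, and variables do not carry over. Pictures are saved under pics/ and viewed, and the job is handed in when it is done.

Besides the shell and the picture viewer there is one more tool, called after "Call:" in YAML: its name, and indented under it one key for each argument. send_rows: Moves the arm, as the interface text tells. Its arguments: {"type":"object","properties":{"series":{"type":"array"},"force":{"type":"number"}},"required":["series"]}

```bash
mkdir -p pics; python3 - <<'E'
from workcell import *
import cv2
s=read_state();print({k:(v if not hasattr(v,'round') else v) for k,v in s.items()})
for n in ["side","top","wrist"]:
    d=get_image(n);cv2.imwrite(f"pics/{n}0.png",d["pixels"]);print(n,d["intrinsics"],d["rvec"],d["tvec"])
E
```

```text
{'t': 0.0, 'q': array([-1.36020187,  0.53719429, -0.00444153,  1.53888173,  0.00260623,
        1.06733902, -0.07119405]), 'joint_velocities': array([-1.82791543e-03, -6.56738833e-05, -3.14403829e-04,  2.24141055e-04,
       -4.11821972e-04, -2.44765624e-03, -5.89181466e-04]), 'effort': array([-1.40223046e-04, -5.83390510e+01,  1.04844254e+00, -2.59110761e+01,
        1.23422738e-02,  9.42868413e-03, -8.20515709e-06]), 'tool_pos': array([0.17746822, 0.62462355, 0.23039151]), 'tcp_rot': array([-4.33255346e-01, -3.11145761e+00,  2.84781226e-03]), 'ft_force': array([-0.07000478, -0.21357754,  0.6629293 ]), 'wrist_torque': array([ 0.0488386 , -0.00205084, -0.02866162]), 'grip_width': 0.08574915771615438}
side [[472.58174524   0.         256.91042286]
 [  0.         472.58174524 192.51613331]
 [  0.           0.           1.        ]] [ 0.32423447 -2.72915025  1.34502075] [0.56023472 0.11837305 1.19318683]
top [[348.12419582   0.         252.13749827]
 [  0.         348.12419582 192.81585268]
 [  0.           0.           1.        ]] [ 2.19066998 -2.13082175  0.17087137] [-0.04149433  0.58369485  0.85360006]
wrist [[299.69976245   0.         257.86861788]
 [  0.         299.69976245 189.18618199]
 [  0.           0.           1.        ]] [-2.3121536  -1.74624261 -0.25629299] [-0.65006588 -0.03665612  0.37855456]
```

View pics/top0.png

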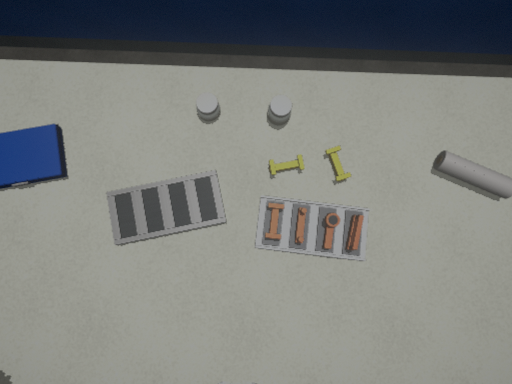

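View pics/side0.png

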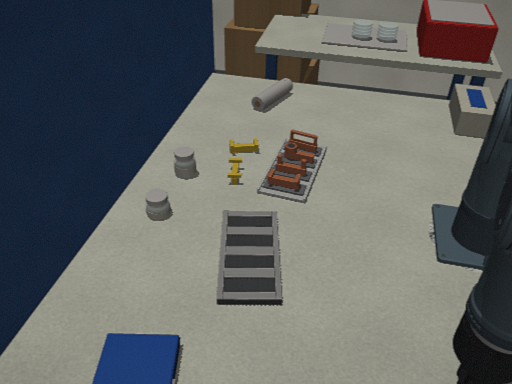

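View pics/wrist0.png

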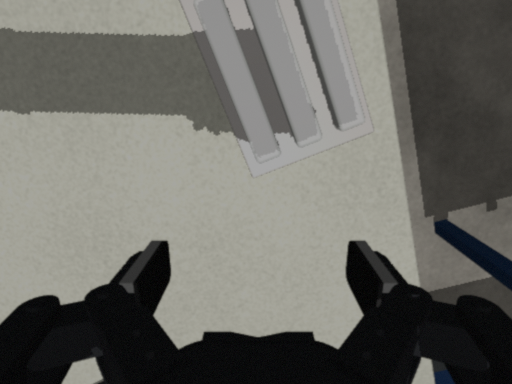

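```bash
cat > h.py <<'E'
from workcell import *
import cv2, numpy as np
from scipy.spatial.transform import Rotation as R
def proj(d,p):
    return cv2.projectPoints(np.array(p,float).reshape(-1,3),d["rvec"],d["tvec"],d["intrinsics"],None)[0].reshape(-1,2)
def ray(d,uv,z):
    K=d["intrinsics"];Rm=cv2.Rodrigues(np.array(d["rvec"]))[0];c=-Rm.T@np.array(d["tvec"])
    uv=np.array(uv,float).reshape(-1,2)
    v=(Rm.T@np.linalg.inv(K)@np.c_[uv,np.ones(len(uv))].T).T
    return c+v*((z-c[2])/v[:,2])[:,None]
E
python3 - <<'E'
from h import *
t=get_image("top");s=get_image("side")
for d in (t,s):
    Rm=cv2.Rodrigues(np.array(d["rvec"]))[0];print("cam",-Rm.T@d["tvec"])
    print(proj(d,[[0,0,0],[.1775,.6246,.23]]))
print(ray(t,[(108,209),(219,172),(225,217),(115,243),(260,197),(368,208),(364,259),(256,249)],0.02))
print(ray(s,[(222,211),(277,211),(281,302),(218,300)],0.02))
E
```

```text
cam [ 0.46311286 -0.00756883  0.92548566]
[[ 235.21484172  430.86445522]
 [-105.89079004  388.65450577]]
cam [0.36598506 0.97952887 0.81126324]
[[478.80082121 239.39977481]
 [455.58410556 412.65238941]]
[[ 0.53427473  0.34558065  0.02      ]
 [ 0.6403011   0.06324989  0.02      ]
 [ 0.52196849  0.04307927  0.02      ]
 [ 0.44792769  0.32079482  0.02      ]
 [ 0.57692112 -0.04662857  0.02      ]
 [ 0.55601918 -0.33157646  0.02      ]
 [ 0.42365093 -0.31863111  0.02      ]
 [ 0.44199839 -0.03944562  0.02      ]]
[[0.65116982 0.07615716 0.02      ]
 [0.51223907 0.04058043 0.02      ]
 [0.44658964 0.33257246 0.02      ]
 [0.57697202 0.35942634 0.02      ]]
```

```bash
python3 - <<'E'
from h import *
t=get_image("top")["pixels"]
c=cv2.resize(t[140:265,250:375],None,fx=6,fy=6,interpolation=cv2.INTER_CUBIC)[:600]
c=cv2.resize(t[185:265,250:375],(750,480),interpolation=cv2.INTER_CUBIC);cv2.imwrite("pics/crop_rack.png",c)
s=get_image("side")["pixels"]
cv2.imwrite("pics/crop_side.png",cv2.resize(s[125:205,225:335],(770,560),interpolation=cv2.INTER_CUBIC))
E
```

```text
(no output)
```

View pics/crop_rack.png

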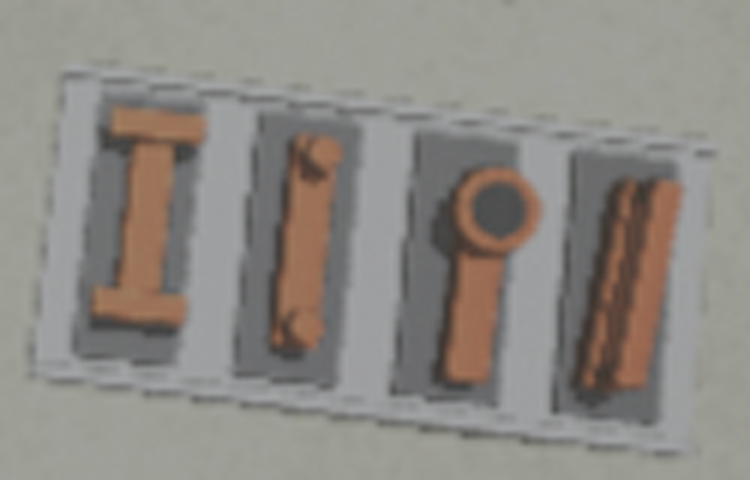

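View pics/crop_side.png

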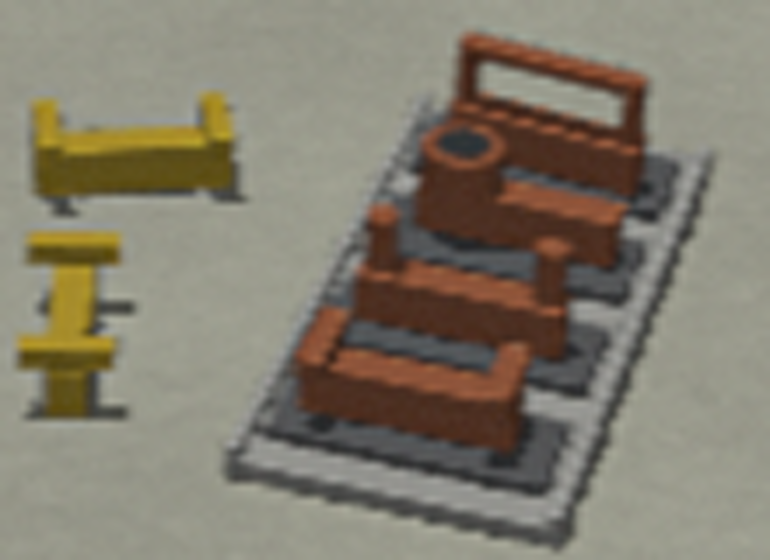

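```bash
cat >> h.py <<'E'
def plan(x,y,z,yaw,z2=None):
    """tool down, jaw(tool y) along world dir at yaw+90deg (mod 180)."""
    s=read_state();p=s["tool_pos"];R0=R.from_rotvec(s["tcp_rot"])
    a=np.deg2rad(yaw);best=None
    for k in (0,np.pi):
        X=np.array([np.cos(a+k),np.sin(a+k),0]);Z=np.array([0,0,-1.]);Y=np.cross(Z,X)
        Rt=R.from_matrix(np.c_[X,Y,Z]);rv=(R0.inv()*Rt).as_rotvec()
        if best is None or np.linalg.norm(rv)<np.linalg.norm(best):best=rv
    d=R0.inv().apply(np.array([x,y,z])-p)
    print("shift/0.25",np.round(d/.25,4),"turn/120",np.round(np.rad2deg(best)/120,4),"pos",np.round(p,4),"t",s["t"])
def yaw():
    X=R.from_rotvec(read_state()["tcp_rot"]).as_matrix();return np.rad2deg(np.arctan2(X[1,0],X[0,0])),X
E
python3 - <<'E'
from h import *
y,X=yaw();print(y);print(X.round(3))
w=get_image("wrist");Rm=cv2.Rodrigues(np.array(w["rvec"]))[0];c=-Rm.T@w["tvec"]
print("cam in tool",X.T@(c-read_state()["tool_pos"]), X.T@Rm[2])
plan(.53,.2,.3,12.6)
plan(.47,-.18,.3,-3.8)
# corners of what wrist sees
print(ray(w,[(256,175),(373,128)],0.0))
E
```

```text
164.1413837301938
[[-0.962  0.273 -0.   ]
 [ 0.273  0.962 -0.   ]
 [-0.    -0.    -1.   ]]
cam in tool [ 0.07360828  0.00051013 -0.14234607] [-0.28765514  0.00105819  0.95773347]
shift/0.25 [-1.8206 -1.2508 -0.275 ] turn/120 [-1.000e-04 -0.000e+00 -2.372e-01] pos [0.1776 0.6252 0.2311] t 0.4
shift/0.25 [-2.0051 -2.7786 -0.2746] turn/120 [-1.000e-04  0.000e+00 -1.005e-01] pos [0.1776 0.6252 0.2311] t 0.4
[[0.19601959 0.61832768 0.        ]
 [0.17826461 0.77267393 0.        ]]
```

Call:
send_rows:
  series:
    - {"jaw": 1,"dx": -0.12,"dy": -0.08,"dz": -0.1,"rx": 0,"ry": 0,"rz": -0.03}
    - {"jaw": 1,"dx": -0.3,"dy": -0.2,"dz": -0.2,"rx": 0,"ry": 0,"rz": -0.08}
    - {"jaw": 1,"dx": -0.48,"dy": -0.32,"dz": -0.275,"rx": 0,"ry": 0,"rz": -0.13}
    - {"jaw": 1,"dx": -0.66,"dy": -0.44,"dz": -0.275,"rx": 0,"ry": 0,"rz": -0.18}
    - {"jaw": 1,"dx": -0.84,"dy": -0.56,"dz": -0.275,"rx": 0,"ry": 0,"rz": -0.237}
    - {"jaw": 1,"dx": -1,"dy": -0.69,"dz": -0.275,"rx": 0,"ry": 0,"rz": -0.237}
    - {"jaw": 1,"dx": -1,"dy": -0.69,"dz": -0.275,"rx": 0,"ry": 0,"rz": -0.237}
    - {"jaw": 1,"dx": -1,"dy": -0.69,"dz": -0.275,"rx": 0,"ry": 0,"rz": -0.237}

```text
t: 1.4
tool_pos: [0.3706, 0.3914, 0.3001]
tcp_rot: [0.344, -3.122, -0.001]
ft_force: [0.3, 1.5, 0.3]
grip_width: 0.0854
```

```bash
python3 - <<'E'
from h import *
plan(.53,.2,.33,12.6);print(yaw()[0])
E
```

```text
shift/0.25 [-0.4554 -0.8863 -0.12  ] turn/120 [ 0.0002 -0.0001 -0.0001] pos [0.3706 0.3914 0.3001] t 1.4
-167.4104265978209
```

Call:
send_rows:
  series:
    - {"jaw": 1,"dx": -0.06,"dy": -0.12,"dz": -0.02,"rx": 0,"ry": 0,"rz": 0}
    - {"jaw": 1,"dx": -0.16,"dy": -0.32,"dz": -0.05,"rx": 0,"ry": 0,"rz": 0}
    - {"jaw": 1,"dx": -0.26,"dy": -0.52,"dz": -0.08,"rx": 0,"ry": 0,"rz": 0}
    - {"jaw": 1,"dx": -0.36,"dy": -0.72,"dz": -0.1,"rx": 0,"ry": 0,"rz": 0}
    - {"jaw": 1,"dx": -0.455,"dy": -0.886,"dz": -0.12,"rx": 0,"ry": 0,"rz": 0}
    - {"jaw": 1,"dx": -0.455,"dy": -0.886,"dz": -0.12,"rx": 0,"ry": 0,"rz": 0}
    - {"jaw": 1,"dx": -0.455,"dy": -0.886,"dz": -0.12,"rx": 0,"ry": 0,"rz": 0}
    - {"jaw": 1,"dx": -0.455,"dy": -0.886,"dz": -0.12,"rx": 0,"ry": 0,"rz": 0}

```text
t: 2.4
tool_pos: [0.5287, 0.2023, 0.3298]
tcp_rot: [0.35, -3.121, -0.002]
ft_force: [-0.0, 0.6, -0.6]
grip_width: 0.0854
```

```bash
python3 - <<'E'
from h import *
import pickle
w=get_image("wrist");pickle.dump(w,open("plate.pkl","wb"));cv2.imwrite("pics/w_plate.png",w["pixels"])
plan(.45,-.18,.33,-3.8)
E
```

```text
shift/0.25 [ 0.6455 -1.4203 -0.0018] turn/120 [ 0.0005 -0.0004  0.1381] pos [0.5289 0.202  0.3298] t 2.45
```

View pics/w_plate.png

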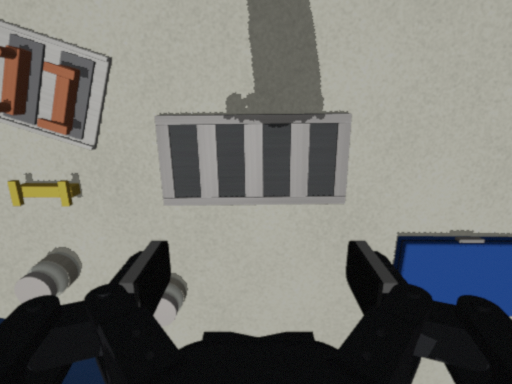

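```bash
python3 - <<'E'
from h import *
import pickle
w=pickle.load(open("plate.pkl","rb"));g=cv2.cvtColor(w["pixels"],cv2.COLOR_BGR2GRAY)
m=np.zeros_like(g);m[105:215,150:360]=(g[105:215,150:360]<75)*255
m=cv2.morphologyEx(m,cv2.MORPH_OPEN,np.ones((5,5)))
n,l,st,c=cv2.connectedComponentsWithStats(m)
P=[]
for i in range(1,n):
    if st[i,4]<400: continue
    cnt=cv2.findContours((l==i).astype(np.uint8),0,1)[0][0]
    b=cv2.minAreaRect(ray(w,cnt[:,0],0.016)[:,:2].astype(np.float32)*1000)
    print(st[i],c[i],b); P.append(b[0])
P=np.array(P);P=P[np.argsort(P[:,1])];print(P,np.diff(P,axis=0),np.linalg.norm(np.diff(P,axis=0),axis=1))
v=P[-1]-P[0];print("centre",P.mean(0),"yaw",np.rad2deg(np.arctan2(-v[0],v[1])))
# outer corners
k=ray(w,[(157,115),(350,112),(346,204),(163,205)],0.021);print(k,k.mean(0))
t=get_image("top");gt=cv2.cvtColor(t["pixels"],cv2.COLOR_BGR2GRAY)
cv2.imwrite("pics/m.png",m)
E
```

```text
[ 263  122   28   75 1950] [276.28102564 158.18717949] ((538.82666015625, 235.13873291015625), (116.0016098022461, 40.75149154663086), 13.357864379882812)
[ 308  123   30   73 1915] [322.23289817 158.83185379] ((523.2525024414062, 304.2386474609375), (113.02962493896484, 40.890403747558594), 13.485515594482422)
[ 169  125   31   72 1865] [184.43806971 160.28739946] ((572.4208374023438, 97.38969421386719), (111.63005065917969, 40.24053192138672), 13.403271675109863)
[ 216  124   29   73 1873] [230.23545115 160.00427122] ((556.0933837890625, 166.49256896972656), (112.9591064453125, 40.7275276184082), 13.367430686950684)
[[572.4208374   97.38969421]
 [556.09338379 166.49256897]
 [538.82666016 235.13873291]
 [523.25250244 304.23864746]] [[-16.32745361  69.10287476]
 [-17.26672363  68.64616394]
 [-15.57415771  69.09991455]] [71.00558458 70.78443027 70.83327311]
centre [547.64834595 200.81491089] yaw 13.371154076992392
[[0.51115547 0.04851809 0.021     ]
 [0.44466154 0.32260327 0.021     ]
 [0.58210545 0.36011775 0.021     ]
 [0.64817157 0.07557035 0.021     ]] [0.54652351 0.20170237 0.021     ]
```

Call:
send_rows:
  series:
    - {"jaw": 1,"dx": 0.04,"dy": -0.12,"dz": 0,"rx": 0,"ry": 0,"rz": 0.02}
    - {"jaw": 1,"dx": 0.12,"dy": -0.32,"dz": 0,"rx": 0,"ry": 0,"rz": 0.05}
    - {"jaw": 1,"dx": 0.21,"dy": -0.52,"dz": 0,"rx": 0,"ry": 0,"rz": 0.08}
    - {"jaw": 1,"dx": 0.3,"dy": -0.72,"dz": 0,"rx": 0,"ry": 0,"rz": 0.11}
    - {"jaw": 1,"dx": 0.38,"dy": -0.88,"dz": 0,"rx": 0,"ry": 0,"rz": 0.138}
    - {"jaw": 1,"dx": 0.45,"dy": -1,"dz": 0,"rx": 0,"ry": 0,"rz": 0.138}
    - {"jaw": 0.5,"dx": 0.55,"dy": -1,"dz": 0,"rx": 0,"ry": 0,"rz": 0.138}
    - {"jaw": 0.5,"dx": 0.645,"dy": -1,"dz": 0,"rx": 0,"ry": 0,"rz": 0.138}

```text
t: 3.5
tool_pos: [0.4254, -0.0793, 0.3297]
tcp_rot: [-0.109, -3.139, -0.001]
ft_force: [0.3, -0.0, 0.3]
grip_width: 0.0516
```

```bash
python3 - <<'E'
from h import *
plan(.45,-.18,.33,-3.8)
E
```

```text
shift/0.25 [-0.1263 -0.395  -0.0017] turn/120 [ 0.0004 -0.0004 -0.0015] pos [ 0.4254 -0.0793  0.3297] t 3.5
```

Call:
send_rows:
  series:
    - {"jaw": 0.5,"dx": -0.04,"dy": -0.1,"dz": 0,"rx": 0,"ry": 0,"rz": 0}
    - {"jaw": 0.5,"dx": -0.09,"dy": -0.25,"dz": 0,"rx": 0,"ry": 0,"rz": 0}
    - {"jaw": 0.5,"dx": -0.126,"dy": -0.395,"dz": 0,"rx": 0,"ry": 0,"rz": 0}
    - {"jaw": 0.5,"dx": -0.126,"dy": -0.395,"dz": 0,"rx": 0,"ry": 0,"rz": 0}
    - {"jaw": 0.5,"dx": -0.126,"dy": -0.395,"dz": 0,"rx": 0,"ry": 0,"rz": 0}
    - {"jaw": 0.5,"dx": -0.126,"dy": -0.395,"dz": 0,"rx": 0,"ry": 0,"rz": 0}
    - {"jaw": 0.5,"dx": -0.126,"dy": -0.395,"dz": 0,"rx": 0,"ry": 0,"rz": 0}
    - {"jaw": 0.5,"dx": -0.126,"dy": -0.395,"dz": 0,"rx": 0,"ry": 0,"rz": 0}

```text
t: 4.5
tool_pos: [0.4499, -0.1796, 0.3296]
tcp_rot: [-0.108, -3.139, -0.002]
ft_force: [-0.3, -0.7, 0.6]
grip_width: 0.0425
```

```bash
python3 - <<'E'
from h import *
import pickle
w=get_image("wrist");pickle.dump(w,open("rack.pkl","wb"));cv2.imwrite("pics/w_rack.png",w["pixels"])
print(read_state()["grip_width"])
cv2.imwrite("pics/w_rackc.png",cv2.resize(w["pixels"][90:225,150:360],(800,514),interpolation=cv2.INTER_CUBIC))
E
```

```text
0.04239235678723429
```

View pics/w_rack.png

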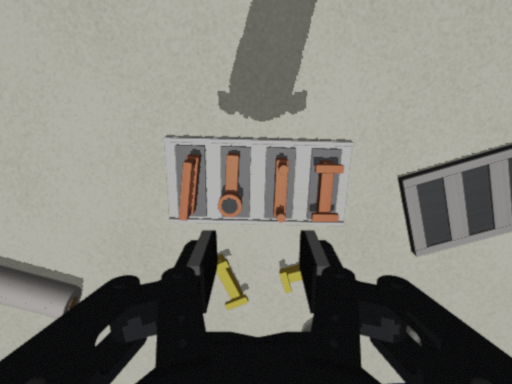

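View pics/w_rackc.png

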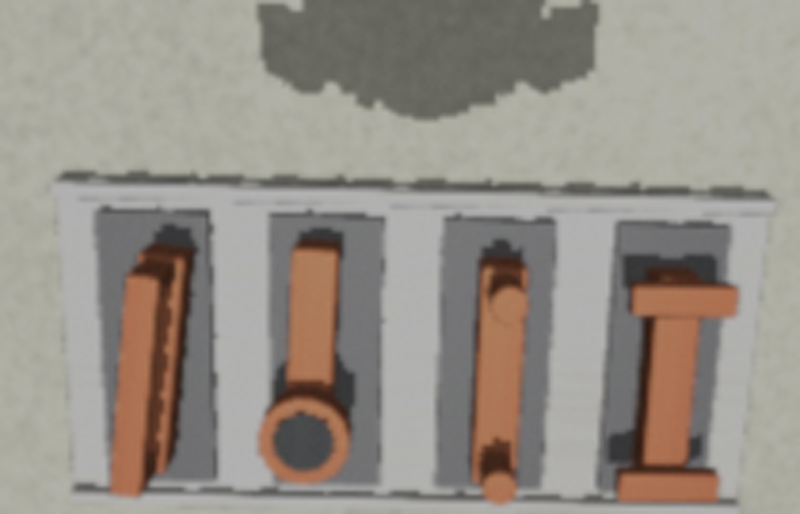

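```bash
cat > meas.py <<'E'
from h import *
import pickle
w=pickle.load(open("rack.pkl","rb"))
f=lambda u,z: ray(w,(np.array([u])/3.81+[150,90]),z)[0][:2]*1000
def rep(n,a,b,L,sa,sb):
    v=b-a;d=np.linalg.norm(v);u=v/d;c=a+u*d*(sa/(sa+sb));print(n,"len",d.round(1),"exp",L,"centre",c.round(1),"yaw",np.rad2deg(np.arctan2(v[1],v[0])).round(1))
    return c,u
rep("flanges",f((685,300),.05),f((668,485),.05),76,1,1)
rep("posts",f((509,304),.066),f((498,487),.066),72,1,1)
c,u=rep("cup",f((316,248),.04),f((303,440),.058),72,45,27);print(" grip",c-12*u)
rep("bridge",f((144,270),.071),f((127,491),.071),86,1,1)
k=ray(w,np.array([(55,180),(772,203),(735,507),(75,490)])/3.81+[150,90],.012);print(k*1000)
# pads by grey mask, top view cross-check
t=get_image("top");g=lambda u,z: ray(t,(np.array([u])/6+[250,185]),z)[0][:2]*1000
rep("flanges T",g((138,305),.05),g((157,125),.05),76,1,1)
rep("posts T",g((304,326),.066),g((323,152),.066),72,1,1)
rep("cup T",g((467,380),.04),g((498,210),.058),72,45,27)
rep("bridge T",g((631,385),.071),g((668,182),.071),86,1,1)
E
python3 meas.py
```

```text
flanges len 75.2 exp 76 centre [517.  -79.7] yaw -5.2
posts len 71.7 exp 72 centre [ 508.3 -147.7] yaw -5.9
cup len 71.5 exp 72 centre [ 496.1 -221. ] yaw -8.2
 grip [ 484.19074308 -219.31579926]
bridge len 85.6 exp 86 centre [ 491.9 -282.6] yaw -12.1
[[ 422.13103134 -318.75752588   12.        ]
 [ 451.19942398  -32.5685095    12.        ]
 [ 582.77515721  -45.80201213   12.        ]
 [ 554.8171967  -331.20132429   12.        ]]
flanges T len 75.8 exp 76 centre [514.1 -83.4] yaw -5.0
posts T len 72.0 exp 72 centre [ 505.1 -150.7] yaw -5.9
cup T len 71.3 exp 72 centre [ 492.9 -225.8] yaw -7.2
bridge T len 84.8 exp 86 centre [ 490.5 -288.1] yaw -11.3
```

```bash
python3 - <<'E'
from h import *
t=get_image("top");g=cv2.cvtColor(t["pixels"],cv2.COLOR_BGR2GRAY)
m=np.zeros_like(g);m[165:250,100:232]=(g[165:250,100:232]<75)*255
n,l,st,c=cv2.connectedComponentsWithStats(m);P=[]
for i in range(1,n):
    if st[i,4]<200: continue
    cnt=cv2.findContours((l==i).astype(np.uint8),0,1)[0][0]
    b=cv2.minAreaRect(ray(t,cnt[:,0],0.016)[:,:2].astype(np.float32)*1000);print(b);P.append(b[0])
P=np.array(P);print(P.mean(0))
plan(.516,-.081,.12,-5.2);plan(.516,-.081,.022,-5.2)
E
```

```text
nan
shift/0.25 [-0.237   0.4118  0.8384] turn/120 [ 0.0004 -0.0004  0.0103] pos [ 0.4499 -0.1798  0.3296] t 4.65
shift/0.25 [-0.2374  0.4114  1.2304] turn/120 [ 0.0004 -0.0004  0.0103] pos [ 0.4499 -0.1798  0.3296] t 4.65<stdin>:9: RuntimeWarning: Mean of empty slice.
  ret = ret.dtype.type(ret / rcount)
```

Call:
send_rows:
  series:
    - {"jaw": 0.5,"dx": -0.06,"dy": 0.1,"dz": 0.08,"rx": 0,"ry": 0,"rz": 0.003}
    - {"jaw": 0.5,"dx": -0.14,"dy": 0.24,"dz": 0.22,"rx": 0,"ry": 0,"rz": 0.01}
    - {"jaw": 0.5,"dx": -0.21,"dy": 0.36,"dz": 0.38,"rx": 0,"ry": 0,"rz": 0.01}
    - {"jaw": 0.5,"dx": -0.237,"dy": 0.412,"dz": 0.55,"rx": 0,"ry": 0,"rz": 0.01}
    - {"jaw": 0.5,"dx": -0.237,"dy": 0.412,"dz": 0.72,"rx": 0,"ry": 0,"rz": 0.01}
    - {"jaw": 0.5,"dx": -0.237,"dy": 0.412,"dz": 0.84,"rx": 0,"ry": 0,"rz": 0.01}
    - {"jaw": 0.5,"dx": -0.237,"dy": 0.412,"dz": 0.84,"rx": 0,"ry": 0,"rz": 0.01}
    - {"jaw": 0.5,"dx": -0.237,"dy": 0.412,"dz": 0.84,"rx": 0,"ry": 0,"rz": 0.01}

```text
t: 5.65
tool_pos: [0.5168, -0.0812, 0.1207]
tcp_rot: [0.142, 3.138, 0.001]
ft_force: [0.1, -0.5, 0.4]
grip_width: 0.0425
```

```bash
python3 - <<'E'
from h import *
w=get_image("wrist");cv2.imwrite("pics/w_f.png",w["pixels"])
plan(.516,-.081,.022,-5.2)
t=get_image("top")
im=cv2.imread("pics/top0.png");g=cv2.cvtColor(im,cv2.COLOR_BGR2GRAY)
print(g[210:214,110:225:6])
m=np.zeros_like(g);m[165:250,100:232]=(g[165:250,100:232]<60)*255
n,l,st,c=cv2.connectedComponentsWithStats(m);P=[]
for i in range(1,n):
    if st[i,4]<200: continue
    cnt=cv2.findContours((l==i).astype(np.uint8),0,1)[0][0]
    b=cv2.minAreaRect(ray(t,cnt[:,0],0.016)[:,:2].astype(np.float32)*1000);print(b);P.append(b[0])
if P: P=np.array(P);print(P.mean(0))
E
```

```text
shift/0.25 [0.0052 0.     0.3961] turn/120 [0.0005 0.0008 0.0002] pos [ 0.5171 -0.0812  0.121 ] t 5.7
[[127 116  72  72 131 134  73  74  74 135 139  74  76  98 144  72  78  79
  146 129]
 [127 116  72  72 134 133  74  73  72 134 140  75  75  86 144  75  78  79
  146 125]
 [128 115  72  72 127 133  74  72  73 135 139  74  76  76 144 103  78  79
  145 137]
 [131 116  71  73 118 133  74  72  72 134 139  75  74  75 144 126  77  79
  145 145]]
```

View pics/w_f.png

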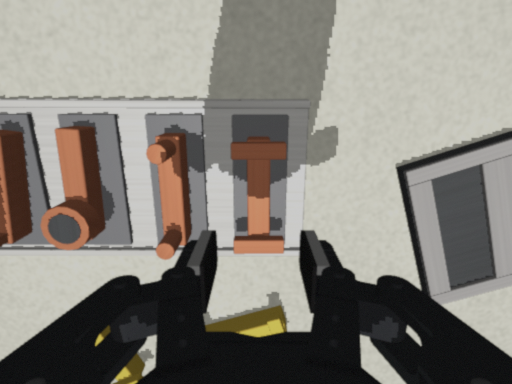

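Call:
send_rows:
  series:
    - {"jaw": 0.5,"dx": 0.003,"dy": 0,"dz": 0.06,"rx": 0,"ry": 0,"rz": 0}
    - {"jaw": 0.5,"dx": 0.005,"dy": 0,"dz": 0.16,"rx": 0,"ry": 0,"rz": 0}
    - {"jaw": 0.5,"dx": 0.005,"dy": 0,"dz": 0.26,"rx": 0,"ry": 0,"rz": 0}
    - {"jaw": 0.5,"dx": 0.005,"dy": 0,"dz": 0.34,"rx": 0,"ry": 0,"rz": 0}
    - {"jaw": 0.5,"dx": 0.005,"dy": 0,"dz": 0.38,"rx": 0,"ry": 0,"rz": 0}
    - {"jaw": 0.5,"dx": 0.005,"dy": 0,"dz": 0.396,"rx": 0,"ry": 0,"rz": 0}
    - {"jaw": 0.5,"dx": 0.005,"dy": 0,"dz": 0.396,"rx": 0,"ry": 0,"rz": 0}
    - {"jaw": 0.5,"dx": 0.005,"dy": 0,"dz": 0.396,"rx": 0,"ry": 0,"rz": 0}

```text
t: 6.75
tool_pos: [0.5167, -0.081, 0.0227]
tcp_rot: [0.141, 3.135, 0.001]
ft_force: [0.3, -0.4, -0.0]
grip_width: 0.0427
```

```bash
python3 - <<'E'
from h import *
w=get_image("wrist");cv2.imwrite("pics/w_f2.png",w["pixels"])
s=get_image("side");cv2.imwrite("pics/s_f2.png",cv2.resize(s["pixels"][100:220,200:360],(800,600),interpolation=cv2.INTER_CUBIC))
plan(.516,-.081,.022,-5.2)
E
```

```text
shift/0.25 [ 0.0023 -0.0003  0.0026] turn/120 [0.0005 0.0014 0.0003] pos [ 0.5166 -0.081   0.0227] t 6.85
```

View pics/s_f2.png

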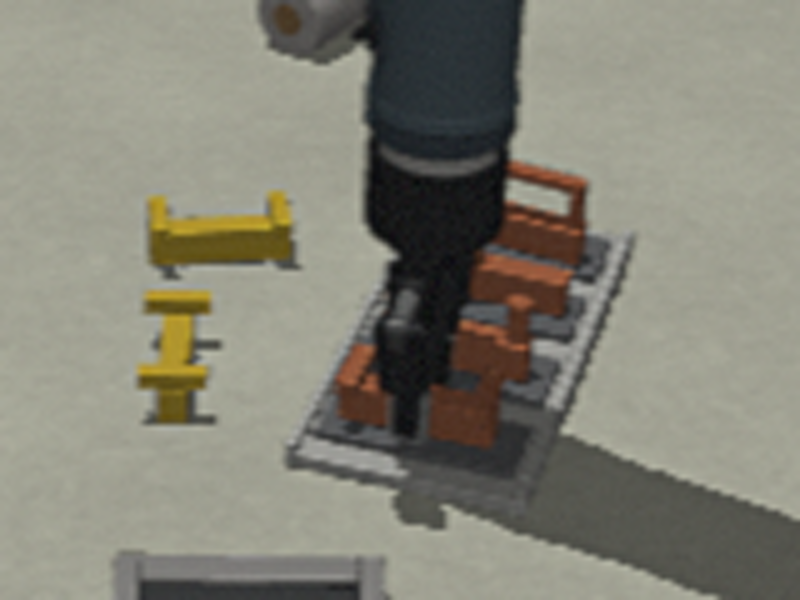

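View pics/w_f2.png

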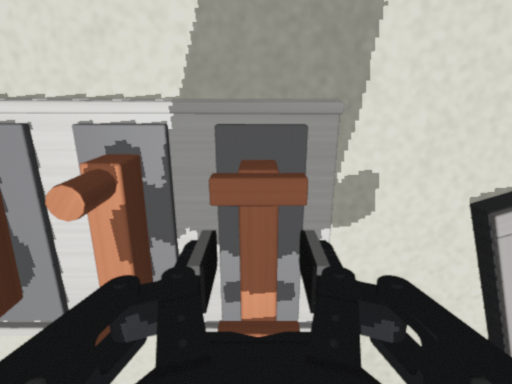

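Call:
send_rows:
  series:
    - {"jaw": 0,"dx": 0,"dy": 0,"dz": 0,"rx": 0,"ry": 0,"rz": 0}
    - {"jaw": 0,"dx": 0,"dy": 0,"dz": 0,"rx": 0,"ry": 0,"rz": 0}
    - {"jaw": 0,"dx": 0,"dy": 0,"dz": 0,"rx": 0,"ry": 0,"rz": 0}
    - {"jaw": 0,"dx": 0,"dy": 0,"dz": 0,"rx": 0,"ry": 0,"rz": 0}
    - {"jaw": 0,"dx": 0,"dy": 0,"dz": 0,"rx": 0,"ry": 0,"rz": 0}
    - {"jaw": 0,"dx": 0,"dy": 0,"dz": -0.04,"rx": 0,"ry": 0,"rz": 0}
    - {"jaw": 0,"dx": 0,"dy": 0,"dz": -0.16,"rx": 0,"ry": 0,"rz": 0}
    - {"jaw": 0,"dx": 0,"dy": 0,"dz": -0.3,"rx": 0,"ry": 0,"rz": 0}
  force: 60

```text
t: 7.85
tool_pos: [0.5157, -0.081, 0.0984]
tcp_rot: [0.142, 3.137, 0.001]
ft_force: [1.3, 0.5, -0.9]
grip_width: 0.0165
```

```bash
python3 - <<'E'
from h import *
w=get_image("wrist");cv2.imwrite("pics/w_f3.png",w["pixels"])
plan(.5718,.0989,.12,13.4)
print(read_state()["grip_width"])
E
```

```text
shift/0.25 [-0.1474  0.7386 -0.0674] turn/120 [ 0.      0.0039 -0.1551] pos [ 0.5185 -0.0816  0.1026] t 7.9
0.017023072881973453
```

View pics/w_f3.png

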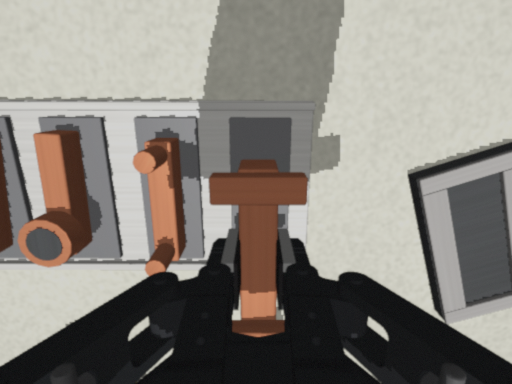

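Call:
send_rows:
  series:
    - {"jaw": 0,"dx": -0.02,"dy": 0.08,"dz": -0.04,"rx": 0,"ry": 0.002,"rz": -0.02}
    - {"jaw": 0,"dx": -0.05,"dy": 0.24,"dz": -0.067,"rx": 0,"ry": 0.004,"rz": -0.06}
    - {"jaw": 0,"dx": -0.08,"dy": 0.4,"dz": -0.067,"rx": 0,"ry": 0.004,"rz": -0.1}
    - {"jaw": 0,"dx": -0.11,"dy": 0.56,"dz": -0.067,"rx": 0,"ry": 0.004,"rz": -0.13}
    - {"jaw": 0,"dx": -0.135,"dy": 0.68,"dz": -0.067,"rx": 0,"ry": 0.004,"rz": -0.155}
    - {"jaw": 0,"dx": -0.147,"dy": 0.739,"dz": -0.067,"rx": 0,"ry": 0.004,"rz": -0.155}
    - {"jaw": 0,"dx": -0.147,"dy": 0.739,"dz": -0.067,"rx": 0,"ry": 0.004,"rz": -0.155}
    - {"jaw": 0,"dx": -0.147,"dy": 0.739,"dz": -0.067,"rx": 0,"ry": 0.004,"rz": -0.155}

```text
t: 8.9
tool_pos: [0.5714, 0.0969, 0.1198]
tcp_rot: [0.362, -3.12, 0.002]
ft_force: [-0.1, -0.1, -0.7]
grip_width: 0.0165
```

```bash
python3 - <<'E'
from h import *
w=get_image("wrist");cv2.imwrite("pics/w_f4.png",w["pixels"])
plan(.5718,.0989,.024,13.4)
print(read_state()["grip_width"])
E
```

```text
shift/0.25 [-0.0035  0.0079  0.3835] turn/120 [-0.0005 -0.0004 -0.0014] pos [0.5715 0.0969 0.1199] t 8.95
0.016745300852850125
```

View pics/w_f4.png

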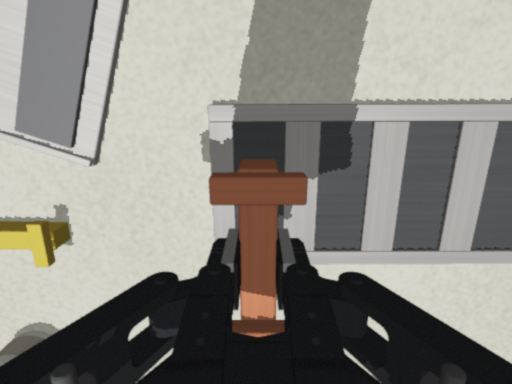

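Call:
send_rows:
  series:
    - {"jaw": 0,"dx": -0.003,"dy": 0.008,"dz": 0.06,"rx": 0,"ry": 0,"rz": 0}
    - {"jaw": 0,"dx": -0.003,"dy": 0.008,"dz": 0.16,"rx": 0,"ry": 0,"rz": 0}
    - {"jaw": 0,"dx": -0.003,"dy": 0.008,"dz": 0.25,"rx": 0,"ry": 0,"rz": 0}
    - {"jaw": 0,"dx": -0.003,"dy": 0.008,"dz": 0.32,"rx": 0,"ry": 0,"rz": 0}
    - {"jaw": 0,"dx": -0.003,"dy": 0.008,"dz": 0.36,"rx": 0,"ry": 0,"rz": 0}
    - {"jaw": 0,"dx": -0.003,"dy": 0.008,"dz": 0.384,"rx": 0,"ry": 0,"rz": 0}
    - {"jaw": 0,"dx": -0.003,"dy": 0.008,"dz": 0.384,"rx": 0,"ry": 0,"rz": 0}
    - {"jaw": 0,"dx": -0.003,"dy": 0.008,"dz": 0.384,"rx": 0,"ry": 0,"rz": 0}

```text
t: 9.95
tool_pos: [0.5721, 0.099, 0.0243]
tcp_rot: [-0.362, 3.12, -0.002]
ft_force: [0.1, 0.3, -1.2]
grip_width: 0.0164
```

```bash
python3 - <<'E'
from h import *
w=get_image("wrist");cv2.imwrite("pics/w_f5.png",w["pixels"])
s=get_image("side");cv2.imwrite("pics/s_f5.png",cv2.resize(s["pixels"][170:290,190:350],(800,600),interpolation=cv2.INTER_CUBIC))
plan(.5718,.0989,.024,13.4)
E
```

```text
shift/0.25 [ 0.0006 -0.0001  0.0009] turn/120 [-0.0005 -0.0001 -0.0014] pos [0.572  0.099  0.0242] t 10.05
```

View pics/s_f5.png

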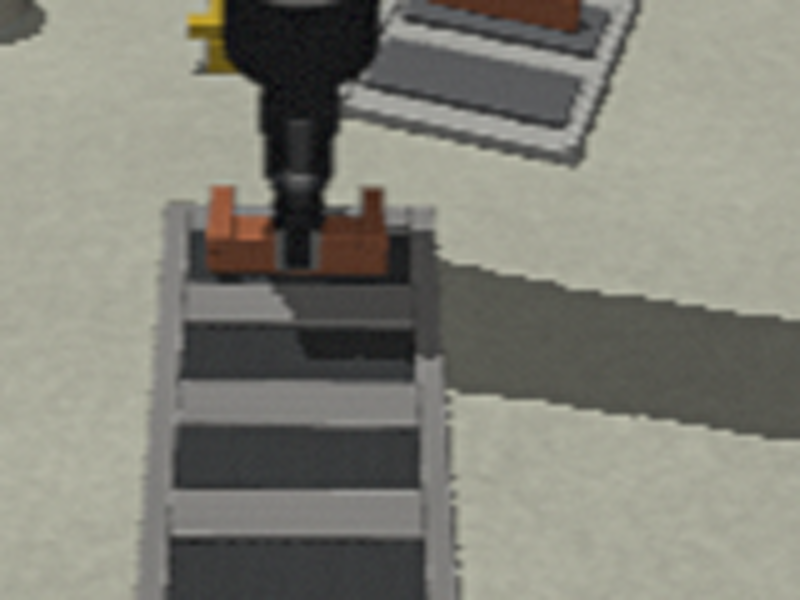

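View pics/w_f5.png

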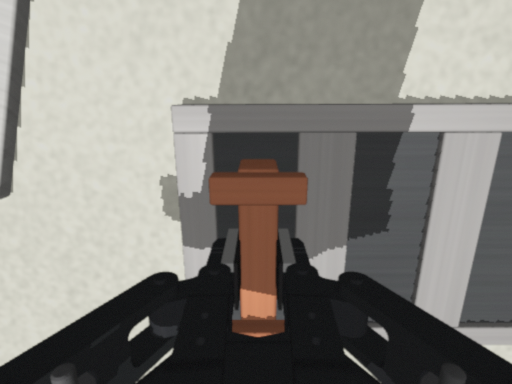

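Call:
send_rows:
  series:
    - {"jaw": 0.15,"dx": 0,"dy": 0,"dz": 0,"rx": 0,"ry": 0,"rz": 0}
    - {"jaw": 0.4,"dx": 0,"dy": 0,"dz": 0,"rx": 0,"ry": 0,"rz": 0}
    - {"jaw": 0.45,"dx": 0,"dy": 0,"dz": 0,"rx": 0,"ry": 0,"rz": 0}
    - {"jaw": 0.45,"dx": 0,"dy": 0,"dz": 0,"rx": 0,"ry": 0,"rz": 0}
    - {"jaw": 0.45,"dx": 0,"dy": 0,"dz": -0.06,"rx": 0,"ry": 0,"rz": 0}
    - {"jaw": 0.45,"dx": 0,"dy": 0,"dz": -0.2,"rx": 0,"ry": 0,"rz": 0}
    - {"jaw": 0.45,"dx": 0,"dy": 0,"dz": -0.4,"rx": 0,"ry": 0,"rz": 0}
    - {"jaw": 0.45,"dx": 0,"dy": 0,"dz": -0.5,"rx": 0,"ry": 0,"rz": 0}

```text
t: 11.05
tool_pos: [0.5734, 0.0992, 0.153]
tcp_rot: [-0.361, 3.116, -0.001]
ft_force: [-0.2, 0.9, -0.1]
grip_width: 0.0383
```

```bash
python3 - <<'E'
from h import *
w=get_image("wrist");cv2.imwrite("pics/w_f6.png",w["pixels"])
plan(.507,-.149,.13,-5.9);print(read_state()["grip_width"])
E
```

```text
shift/0.25 [ 0.4919 -0.9054  0.0985] turn/120 [0.0003 0.0037 0.1592] pos [0.5748 0.0994 0.1554] t 11.1
0.038957460410010504
```

View pics/w_f6.png

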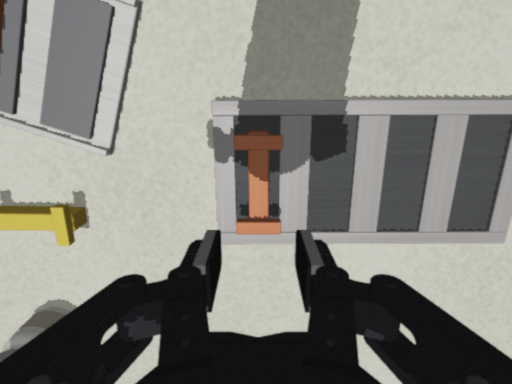

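Call:
send_rows:
  series:
    - {"jaw": 0.45,"dx": 0.05,"dy": -0.09,"dz": 0,"rx": 0,"ry": 0.002,"rz": 0.02}
    - {"jaw": 0.45,"dx": 0.14,"dy": -0.26,"dz": 0.02,"rx": 0,"ry": 0.004,"rz": 0.05}
    - {"jaw": 0.45,"dx": 0.24,"dy": -0.44,"dz": 0.04,"rx": 0,"ry": 0.004,"rz": 0.08}
    - {"jaw": 0.45,"dx": 0.34,"dy": -0.62,"dz": 0.06,"rx": 0,"ry": 0.004,"rz": 0.12}
    - {"jaw": 0.45,"dx": 0.43,"dy": -0.79,"dz": 0.08,"rx": 0,"ry": 0.004,"rz": 0.159}
    - {"jaw": 0.45,"dx": 0.492,"dy": -0.905,"dz": 0.099,"rx": 0,"ry": 0.004,"rz": 0.159}
    - {"jaw": 0.45,"dx": 0.492,"dy": -0.905,"dz": 0.099,"rx": 0,"ry": 0.004,"rz": 0.159}
    - {"jaw": 0.45,"dx": 0.492,"dy": -0.905,"dz": 0.099,"rx": 0,"ry": 0.004,"rz": 0.159}

```text
t: 12.1
tool_pos: [0.5063, -0.1488, 0.1297]
tcp_rot: [-0.163, -3.136, -0.001]
ft_force: [0.2, -0.3, -0.6]
grip_width: 0.0386
```

```bash
python3 - <<'E'
from h import *
w=get_image("wrist");cv2.imwrite("pics/w_p1.png",w["pixels"])
plan(.507,-.149,.022,-5.9)
E
```

```text
shift/0.25 [-0.0016 -0.0036  0.431 ] turn/120 [ 0.0005 -0.0005  0.0003] pos [ 0.5068 -0.1482  0.1298] t 12.15
```

View pics/w_p1.png

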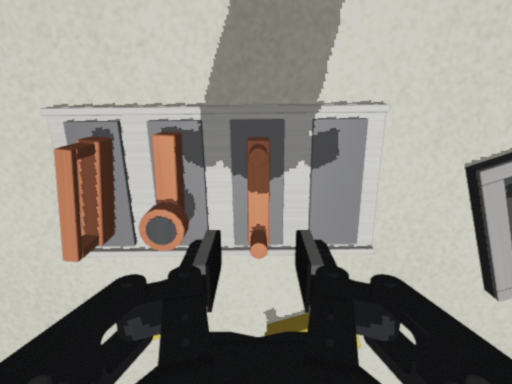

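Call:
send_rows:
  series:
    - {"jaw": 0.45,"dx": -0.001,"dy": -0.003,"dz": 0.08,"rx": 0,"ry": 0,"rz": 0}
    - {"jaw": 0.45,"dx": -0.001,"dy": -0.003,"dz": 0.2,"rx": 0,"ry": 0,"rz": 0}
    - {"jaw": 0.45,"dx": -0.001,"dy": -0.003,"dz": 0.31,"rx": 0,"ry": 0,"rz": 0}
    - {"jaw": 0.45,"dx": -0.001,"dy": -0.003,"dz": 0.39,"rx": 0,"ry": 0,"rz": 0}
    - {"jaw": 0.45,"dx": -0.001,"dy": -0.003,"dz": 0.43,"rx": 0,"ry": 0,"rz": 0}
    - {"jaw": 0.45,"dx": -0.001,"dy": -0.003,"dz": 0.43,"rx": 0,"ry": 0,"rz": 0}
    - {"jaw": 0,"dx": -0.001,"dy": -0.003,"dz": 0.43,"rx": 0,"ry": 0,"rz": 0}
    - {"jaw": 0,"dx": -0.001,"dy": -0.003,"dz": 0.43,"rx": 0,"ry": 0,"rz": 0}
  force: 60

```text
t: 13.15
tool_pos: [0.5076, -0.1489, 0.0233]
tcp_rot: [0.16, 3.137, 0.002]
ft_force: [-0.8, 1.0, 5.2]
grip_width: 0.0166
```

Call:
send_rows:
  series:
    - {"jaw": 0,"dx": 0,"dy": 0,"dz": 0,"rx": 0,"ry": 0,"rz": 0}
    - {"jaw": 0,"dx": 0,"dy": 0,"dz": 0,"rx": 0,"ry": 0,"rz": 0}
    - {"jaw": 0,"dx": 0,"dy": 0,"dz": 0,"rx": 0,"ry": 0,"rz": 0}
    - {"jaw": 0,"dx": 0,"dy": 0,"dz": -0.04,"rx": 0,"ry": 0,"rz": 0}
    - {"jaw": 0,"dx": 0,"dy": 0,"dz": -0.14,"rx": 0,"ry": 0,"rz": 0}
    - {"jaw": 0,"dx": 0,"dy": 0,"dz": -0.28,"rx": 0,"ry": 0,"rz": 0}
    - {"jaw": 0,"dx": 0,"dy": 0,"dz": -0.4,"rx": 0,"ry": 0,"rz": 0}
    - {"jaw": 0,"dx": 0,"dy": 0,"dz": -0.44,"rx": 0,"ry": 0,"rz": 0}

```text
t: 14.15
tool_pos: [0.5086, -0.1493, 0.1353]
tcp_rot: [0.16, 3.134, 0.001]
ft_force: [0.6, 0.8, -2.7]
grip_width: 0.0165
```

```bash
python3 - <<'E'
from h import *
w=get_image("wrist");cv2.imwrite("pics/w_p2.png",w["pixels"])
plan(.5556,.1670,.13,13.4);print(read_state()["grip_width"])
E
```

```text
shift/0.25 [-0.058   1.2774  0.0229] turn/120 [ 0.0002  0.0018 -0.1605] pos [ 0.5086 -0.1492  0.1353] t 14.2
0.016590956410673752
```

View pics/w_p2.png

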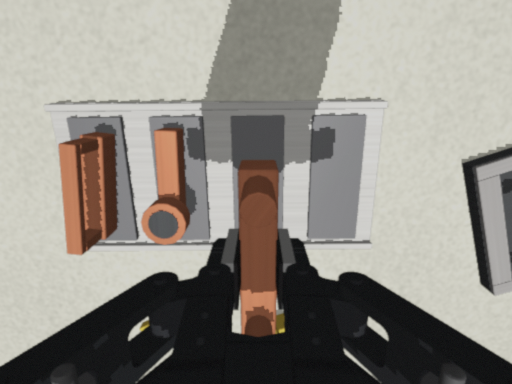

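Call:
send_rows:
  series:
    - {"jaw": 0,"dx": -0.005,"dy": 0.1,"dz": 0,"rx": 0,"ry": 0,"rz": -0.02}
    - {"jaw": 0,"dx": -0.015,"dy": 0.27,"dz": 0,"rx": 0,"ry": 0,"rz": -0.05}
    - {"jaw": 0,"dx": -0.025,"dy": 0.45,"dz": 0,"rx": 0,"ry": 0,"rz": -0.08}
    - {"jaw": 0,"dx": -0.035,"dy": 0.63,"dz": 0,"rx": 0,"ry": 0.001,"rz": -0.11}
    - {"jaw": 0,"dx": -0.04,"dy": 0.82,"dz": 0.01,"rx": 0,"ry": 0.002,"rz": -0.14}
    - {"jaw": 0,"dx": -0.05,"dy": 0.94,"dz": 0.02,"rx": 0,"ry": 0.002,"rz": -0.16}
    - {"jaw": 0,"dx": -0.055,"dy": 1,"dz": 0.023,"rx": 0,"ry": 0.002,"rz": -0.16}
    - {"jaw": 0,"dx": -0.058,"dy": 1,"dz": 0.023,"rx": 0,"ry": 0.002,"rz": -0.16}

```text
t: 15.2
tool_pos: [0.5481, 0.0982, 0.1292]
tcp_rot: [0.365, -3.119, -0.0]
ft_force: [0.2, -1.2, -1.4]
grip_width: 0.0162
```

```bash
python3 - <<'E'
from h import *
plan(.5556,.1670,.1,13.4)
E
```

```text
shift/0.25 [-0.0931  0.2608  0.1167] turn/120 [ 0.0002 -0.0008 -0.0003] pos [0.5481 0.0982 0.1292] t 15.2
```

Call:
send_rows:
  series:
    - {"jaw": 0,"dx": -0.03,"dy": 0.07,"dz": 0,"rx": 0,"ry": 0,"rz": 0}
    - {"jaw": 0,"dx": -0.07,"dy": 0.2,"dz": 0,"rx": 0,"ry": 0,"rz": 0}
    - {"jaw": 0,"dx": -0.093,"dy": 0.261,"dz": 0.03,"rx": 0,"ry": 0,"rz": 0}
    - {"jaw": 0,"dx": -0.093,"dy": 0.261,"dz": 0.08,"rx": 0,"ry": 0,"rz": 0}
    - {"jaw": 0,"dx": -0.093,"dy": 0.261,"dz": 0.117,"rx": 0,"ry": 0,"rz": 0}
    - {"jaw": 0,"dx": -0.093,"dy": 0.261,"dz": 0.117,"rx": 0,"ry": 0,"rz": 0}
    - {"jaw": 0,"dx": -0.093,"dy": 0.261,"dz": 0.117,"rx": 0,"ry": 0,"rz": 0}
    - {"jaw": 0,"dx": -0.093,"dy": 0.261,"dz": 0.117,"rx": 0,"ry": 0,"rz": 0}

```text
t: 16.2
tool_pos: [0.556, 0.1668, 0.1004]
tcp_rot: [0.364, -3.119, -0.001]
ft_force: [0.1, -0.5, -1.4]
grip_width: 0.0168
```

```bash
python3 - <<'E'
from h import *
w=get_image("wrist");cv2.imwrite("pics/w_p3.png",w["pixels"])
plan(.5556,.1670,.0245,13.4)
E
```

```text
shift/0.25 [0.001  0.0004 0.3034] turn/120 [ 0.0002 -0.0004 -0.0005] pos [0.5559 0.1669 0.1003] t 16.25
```

View pics/w_p3.png

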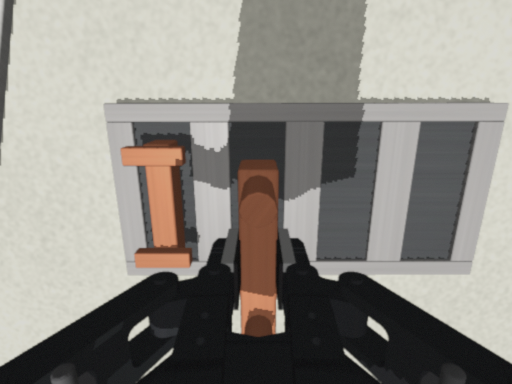

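Aligned with the second pocket (bar at column 258 between the pocket edges at 230 and 286). I'll go down and release.

Call:
send_rows:
  series:
    - {"jaw": 0,"dx": 0,"dy": 0,"dz": 0.06,"rx": 0,"ry": 0,"rz": 0}
    - {"jaw": 0,"dx": 0,"dy": 0,"dz": 0.15,"rx": 0,"ry": 0,"rz": 0}
    - {"jaw": 0,"dx": 0,"dy": 0,"dz": 0.23,"rx": 0,"ry": 0,"rz": 0}
    - {"jaw": 0,"dx": 0,"dy": 0,"dz": 0.28,"rx": 0,"ry": 0,"rz": 0}
    - {"jaw": 0,"dx": 0,"dy": 0,"dz": 0.303,"rx": 0,"ry": 0,"rz": 0}
    - {"jaw": 0,"dx": 0,"dy": 0,"dz": 0.303,"rx": 0,"ry": 0,"rz": 0}
    - {"jaw": 0,"dx": 0,"dy": 0,"dz": 0.303,"rx": 0,"ry": 0,"rz": 0}
    - {"jaw": 0.15,"dx": 0,"dy": 0,"dz": 0.303,"rx": 0,"ry": 0,"rz": 0}

```text
t: 17.25
tool_pos: [0.5563, 0.1671, 0.0251]
tcp_rot: [-0.365, 3.12, 0.001]
ft_force: [0.7, -0.8, -1.6]
grip_width: 0.0164
```

Call:
send_rows:
  series:
    - {"jaw": 0.4,"dx": 0,"dy": 0,"dz": 0,"rx": 0,"ry": 0,"rz": 0}
    - {"jaw": 0.45,"dx": 0,"dy": 0,"dz": 0,"rx": 0,"ry": 0,"rz": 0}
    - {"jaw": 0.45,"dx": 0,"dy": 0,"dz": 0,"rx": 0,"ry": 0,"rz": 0}
    - {"jaw": 0.45,"dx": 0,"dy": 0,"dz": -0.06,"rx": 0,"ry": 0,"rz": 0}
    - {"jaw": 0.45,"dx": 0,"dy": 0,"dz": -0.2,"rx": 0,"ry": 0,"rz": 0}
    - {"jaw": 0.45,"dx": 0,"dy": 0,"dz": -0.4,"rx": 0,"ry": 0,"rz": 0}
    - {"jaw": 0.45,"dx": 0,"dy": 0,"dz": -0.5,"rx": 0,"ry": 0,"rz": 0}
    - {"jaw": 0.45,"dx": 0,"dy": 0,"dz": -0.5,"rx": 0,"ry": 0,"rz": 0}

```text
t: 18.25
tool_pos: [0.558, 0.1675, 0.1532]
tcp_rot: [-0.364, 3.115, 0.003]
ft_force: [-0.4, 0.2, -0.2]
grip_width: 0.0386
```

```bash
python3 - <<'E'
from h import *
w=get_image("wrist");cv2.imwrite("pics/w_p4.png",w["pixels"])
plan(.4835,-.221,.13,-8);print(read_state()["grip_width"])
E
```

```text
shift/0.25 [ 0.6438 -1.4434  0.0826] turn/120 [0.0007 0.001  0.1779] pos [0.5568 0.1672 0.1514] t 18.3
0.03849081147078477
```

View pics/w_p4.png

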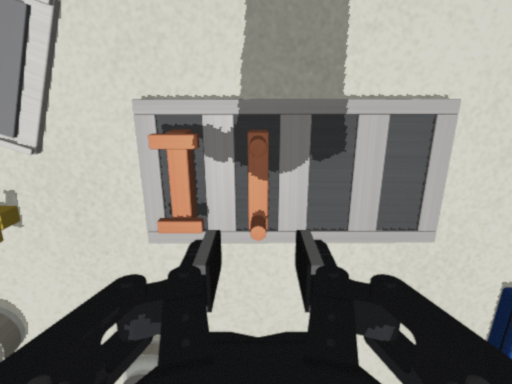

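Call:
send_rows:
  series:
    - {"jaw": 0.45,"dx": 0.05,"dy": -0.1,"dz": 0,"rx": 0,"ry": 0,"rz": 0.02}
    - {"jaw": 0.45,"dx": 0.13,"dy": -0.28,"dz": 0.02,"rx": 0,"ry": 0.001,"rz": 0.05}
    - {"jaw": 0.45,"dx": 0.21,"dy": -0.47,"dz": 0.04,"rx": 0,"ry": 0.001,"rz": 0.08}
    - {"jaw": 0.45,"dx": 0.3,"dy": -0.67,"dz": 0.06,"rx": 0,"ry": 0.001,"rz": 0.11}
    - {"jaw": 0.45,"dx": 0.38,"dy": -0.86,"dz": 0.08,"rx": 0,"ry": 0.001,"rz": 0.14}
    - {"jaw": 0.45,"dx": 0.47,"dy": -1,"dz": 0.083,"rx": 0,"ry": 0.001,"rz": 0.178}
    - {"jaw": 0.45,"dx": 0.6,"dy": -1,"dz": 0.083,"rx": 0,"ry": 0.001,"rz": 0.178}
    - {"jaw": 0.45,"dx": 0.644,"dy": -1,"dz": 0.083,"rx": 0,"ry": 0.001,"rz": 0.178}

```text
t: 19.3
tool_pos: [0.4544, -0.1148, 0.1291]
tcp_rot: [-0.226, -3.13, -0.002]
ft_force: [1.3, 0.4, 0.2]
grip_width: 0.0383
```

```bash
python3 - <<'E'
from h import *
plan(.4835,-.221,.13,-8)
E
```

```text
shift/0.25 [-0.1762 -0.4039 -0.0048] turn/120 [ 0.0005 -0.0019 -0.0021] pos [ 0.4544 -0.1148  0.1291] t 19.3
```

Call:
send_rows:
  series:
    - {"jaw": 0.45,"dx": -0.05,"dy": -0.1,"dz": 0,"rx": 0,"ry": 0,"rz": 0}
    - {"jaw": 0.45,"dx": -0.12,"dy": -0.28,"dz": 0,"rx": 0,"ry": 0,"rz": 0}
    - {"jaw": 0.45,"dx": -0.176,"dy": -0.404,"dz": 0,"rx": 0,"ry": -0.002,"rz": -0.002}
    - {"jaw": 0.45,"dx": -0.176,"dy": -0.404,"dz": 0,"rx": 0,"ry": -0.002,"rz": -0.002}
    - {"jaw": 0.45,"dx": -0.176,"dy": -0.404,"dz": 0,"rx": 0,"ry": -0.002,"rz": -0.002}
    - {"jaw": 0.45,"dx": -0.176,"dy": -0.404,"dz": 0,"rx": 0,"ry": -0.002,"rz": -0.002}
    - {"jaw": 0.45,"dx": -0.176,"dy": -0.404,"dz": 0,"rx": 0,"ry": -0.002,"rz": -0.002}
    - {"jaw": 0.45,"dx": -0.176,"dy": -0.404,"dz": 0,"rx": 0,"ry": -0.002,"rz": -0.002}

```text
t: 20.3
tool_pos: [0.4835, -0.2205, 0.1288]
tcp_rot: [0.218, 3.134, 0.002]
ft_force: [0.5, -0.2, 0.4]
grip_width: 0.0383
```

```bash
python3 - <<'E'
from h import *
w=get_image("wrist");cv2.imwrite("pics/w_c1.png",w["pixels"])
import pickle;pickle.dump(w,open("cup.pkl","wb"))
plan(.4835,-.221,.022,-8)
E
```

```text
shift/0.25 [-3.000e-04 -1.700e-03  4.273e-01] turn/120 [0.0006 0.0001 0.0001] pos [ 0.4834 -0.2207  0.1288] t 20.35
```

View pics/w_c1.png

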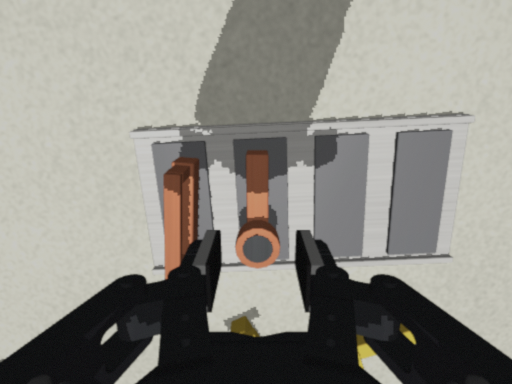

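```bash
python3 - <<'E'
from h import *
import pickle
w=pickle.load(open("cup.pkl","rb"))
a=ray(w,[(257.5,151.5)],.04)[0];b=ray(w,[(258,248)],.058)[0];v=(b-a)[:2];d=np.linalg.norm(v);print(a,b,d,np.rad2deg(np.arctan2(v[1],v[0])),"centre",a[:2]+v/d*45,"grip",a[:2]+v/d*33e-3)
E
```

```text
[ 0.4493691  -0.21502522  0.04      ] [ 0.52233448 -0.22491835  0.058     ] 0.07363302105216307 -7.7214557940099295 centre [45.04135211 -6.26110254] grip [ 0.48206988 -0.21945901]
```

Call:
send_rows:
  series:
    - {"jaw": 0.45,"dx": 0,"dy": 0,"dz": 0.08,"rx": 0,"ry": 0,"rz": 0}
    - {"jaw": 0.45,"dx": 0,"dy": 0,"dz": 0.2,"rx": 0,"ry": 0,"rz": 0}
    - {"jaw": 0.45,"dx": 0,"dy": 0,"dz": 0.31,"rx": 0,"ry": 0,"rz": 0}
    - {"jaw": 0.45,"dx": 0,"dy": 0,"dz": 0.39,"rx": 0,"ry": 0,"rz": 0}
    - {"jaw": 0.45,"dx": 0,"dy": 0,"dz": 0.427,"rx": 0,"ry": 0,"rz": 0}
    - {"jaw": 0.45,"dx": 0,"dy": 0,"dz": 0.427,"rx": 0,"ry": 0,"rz": 0}
    - {"jaw": 0,"dx": 0,"dy": 0,"dz": 0.427,"rx": 0,"ry": 0,"rz": 0}
    - {"jaw": 0,"dx": 0,"dy": 0,"dz": 0.427,"rx": 0,"ry": 0,"rz": 0}
  force: 80

```text
t: 21.35
tool_pos: [0.4842, -0.2209, 0.0232]
tcp_rot: [0.219, 3.132, 0.001]
ft_force: [-1.1, 0.8, 5.7]
grip_width: 0.0163
```

Call:
send_rows:
  series:
    - {"jaw": 0,"dx": 0,"dy": 0,"dz": 0,"rx": 0,"ry": 0,"rz": 0}
    - {"jaw": 0,"dx": 0,"dy": 0,"dz": 0,"rx": 0,"ry": 0,"rz": 0}
    - {"jaw": 0,"dx": 0,"dy": 0,"dz": 0,"rx": 0,"ry": 0,"rz": 0}
    - {"jaw": 0,"dx": 0,"dy": 0,"dz": -0.04,"rx": 0,"ry": 0,"rz": 0}
    - {"jaw": 0,"dx": 0,"dy": 0,"dz": -0.14,"rx": 0,"ry": 0,"rz": 0}
    - {"jaw": 0,"dx": 0,"dy": 0,"dz": -0.28,"rx": 0,"ry": 0,"rz": 0}
    - {"jaw": 0,"dx": 0,"dy": 0,"dz": -0.42,"rx": 0,"ry": 0,"rz": 0}
    - {"jaw": 0,"dx": 0,"dy": 0,"dz": -0.5,"rx": 0,"ry": 0,"rz": 0}

```text
t: 22.35
tool_pos: [0.4845, -0.2213, 0.1505]
tcp_rot: [0.219, 3.13, 0.0]
ft_force: [0.5, -0.3, -1.5]
grip_width: 0.0157
```

```bash
python3 - <<'E'
from h import *
w=get_image("wrist");cv2.imwrite("pics/w_c2.png",w["pixels"])
a=np.deg2rad(13.4)
x,y=.5394-.012*np.cos(a),.2350-.012*np.sin(a);print(x,y)
plan(x,y,.14,13.4);print(read_state()["grip_width"])
E
```

```text
0.5277266894614873 0.2322190251580701
shift/0.25 [0.0867 1.8222 0.0489] turn/120 [-0.0005  0.0033 -0.1785] pos [ 0.4856 -0.2219  0.1523] t 22.4
0.016010784906728654
```

View pics/w_c2.png

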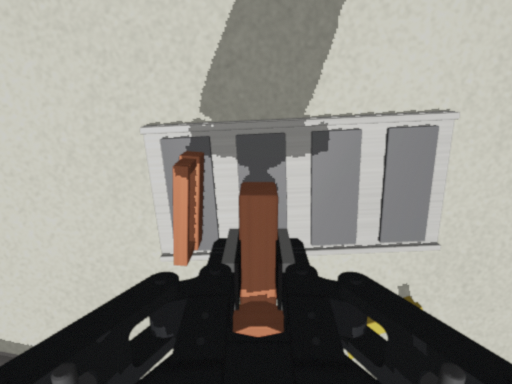

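Call:
send_rows:
  series:
    - {"jaw": 0,"dx": 0.005,"dy": 0.1,"dz": 0,"rx": 0,"ry": 0,"rz": -0.01}
    - {"jaw": 0,"dx": 0.015,"dy": 0.27,"dz": 0,"rx": 0,"ry": 0.001,"rz": -0.03}
    - {"jaw": 0,"dx": 0.025,"dy": 0.45,"dz": 0,"rx": 0,"ry": 0.002,"rz": -0.06}
    - {"jaw": 0,"dx": 0.03,"dy": 0.63,"dz": 0,"rx": 0,"ry": 0.003,"rz": -0.09}
    - {"jaw": 0,"dx": 0.04,"dy": 0.82,"dz": 0,"rx": 0,"ry": 0.003,"rz": -0.12}
    - {"jaw": 0,"dx": 0.05,"dy": 0.94,"dz": 0,"rx": 0,"ry": 0.003,"rz": -0.15}
    - {"jaw": 0,"dx": 0.05,"dy": 1,"dz": 0,"rx": 0,"ry": 0.003,"rz": -0.178}
    - {"jaw": 0,"dx": 0.05,"dy": 1,"dz": 0,"rx": 0,"ry": 0.003,"rz": -0.178}

```text
t: 23.4
tool_pos: [0.5081, 0.0276, 0.1521]
tcp_rot: [-0.367, 3.12, -0.002]
ft_force: [0.1, -1.2, -2.7]
grip_width: 0.0161
```

```bash
python3 - <<'E'
from h import *
plan(.5277,.2322,.11,13.4)
E
```

```text
shift/0.25 [-0.2661  0.778   0.1675] turn/120 [-0.0006  0.0001  0.0001] pos [0.5081 0.0276 0.1521] t 23.4
```

Call:
send_rows:
  series:
    - {"jaw": 0,"dx": -0.03,"dy": 0.09,"dz": 0,"rx": 0,"ry": 0,"rz": 0}
    - {"jaw": 0,"dx": -0.09,"dy": 0.26,"dz": 0,"rx": 0,"ry": 0,"rz": 0}
    - {"jaw": 0,"dx": -0.15,"dy": 0.44,"dz": 0,"rx": 0,"ry": 0,"rz": 0}
    - {"jaw": 0,"dx": -0.21,"dy": 0.62,"dz": 0,"rx": 0,"ry": 0,"rz": 0}
    - {"jaw": 0,"dx": -0.25,"dy": 0.74,"dz": 0,"rx": 0,"ry": 0,"rz": 0}
    - {"jaw": 0,"dx": -0.266,"dy": 0.778,"dz": 0.06,"rx": 0,"ry": 0,"rz": 0}
    - {"jaw": 0,"dx": -0.266,"dy": 0.778,"dz": 0.14,"rx": 0,"ry": 0,"rz": 0}
    - {"jaw": 0,"dx": -0.266,"dy": 0.778,"dz": 0.167,"rx": 0,"ry": 0,"rz": 0}

```text
t: 24.4
tool_pos: [0.527, 0.2289, 0.1082]
tcp_rot: [0.361, -3.118, 0.006]
ft_force: [0.6, 0.3, -2.1]
grip_width: 0.0161
```

```bash
python3 - <<'E'
from h import *
w=get_image("wrist");cv2.imwrite("pics/w_c3.png",w["pixels"])
plan(.5277,.2322,.0245,13.4)
E
```

```text
shift/0.25 [-0.0066  0.0123  0.3342] turn/120 [-0.0016 -0.0015 -0.0014] pos [0.527  0.2292 0.1081] t 24.45
```

View pics/w_c3.png

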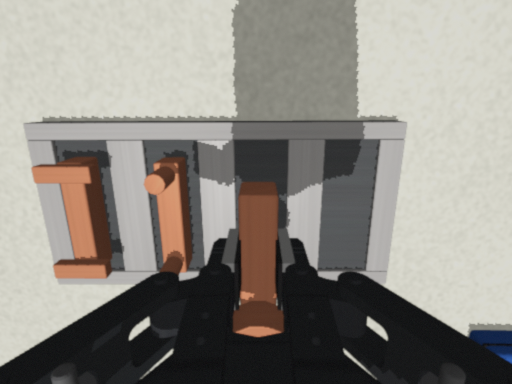

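Call:
send_rows:
  series:
    - {"jaw": 0,"dx": -0.006,"dy": 0.012,"dz": 0.06,"rx": -0.001,"ry": -0.001,"rz": -0.001}
    - {"jaw": 0,"dx": -0.006,"dy": 0.012,"dz": 0.16,"rx": -0.001,"ry": -0.001,"rz": -0.001}
    - {"jaw": 0,"dx": -0.006,"dy": 0.012,"dz": 0.25,"rx": -0.001,"ry": -0.001,"rz": -0.001}
    - {"jaw": 0,"dx": -0.006,"dy": 0.012,"dz": 0.31,"rx": -0.001,"ry": -0.001,"rz": -0.001}
    - {"jaw": 0,"dx": -0.006,"dy": 0.012,"dz": 0.334,"rx": -0.001,"ry": -0.001,"rz": -0.001}
    - {"jaw": 0,"dx": -0.006,"dy": 0.012,"dz": 0.334,"rx": -0.001,"ry": -0.001,"rz": -0.001}
    - {"jaw": 0,"dx": -0.006,"dy": 0.012,"dz": 0.334,"rx": -0.001,"ry": -0.001,"rz": -0.001}
    - {"jaw": 0.15,"dx": -0.006,"dy": 0.012,"dz": 0.334,"rx": -0.001,"ry": -0.001,"rz": -0.001}

```text
t: 25.45
tool_pos: [0.528, 0.2323, 0.0252]
tcp_rot: [-0.365, 3.12, -0.002]
ft_force: [-1.0, 0.0, -1.9]
grip_width: 0.016
```

Call:
send_rows:
  series:
    - {"jaw": 0.4,"dx": 0,"dy": 0,"dz": 0,"rx": 0,"ry": 0,"rz": 0}
    - {"jaw": 0.45,"dx": 0,"dy": 0,"dz": 0,"rx": 0,"ry": 0,"rz": 0}
    - {"jaw": 0.45,"dx": 0,"dy": 0,"dz": 0,"rx": 0,"ry": 0,"rz": 0}
    - {"jaw": 0.45,"dx": 0,"dy": 0,"dz": -0.06,"rx": 0,"ry": 0,"rz": 0}
    - {"jaw": 0.45,"dx": 0,"dy": 0,"dz": -0.2,"rx": 0,"ry": 0,"rz": 0}
    - {"jaw": 0.45,"dx": 0,"dy": 0,"dz": -0.4,"rx": 0,"ry": 0,"rz": 0}
    - {"jaw": 0.45,"dx": 0,"dy": 0,"dz": -0.56,"rx": 0,"ry": 0,"rz": 0}
    - {"jaw": 0.45,"dx": 0,"dy": 0,"dz": -0.6,"rx": 0,"ry": 0,"rz": 0}

```text
t: 26.45
tool_pos: [0.5297, 0.2332, 0.179]
tcp_rot: [-0.364, 3.115, 0.002]
ft_force: [0.6, -0.4, -1.1]
grip_width: 0.0383
```

```bash
python3 - <<'E'
from h import *
w=get_image("wrist");cv2.imwrite("pics/w_c4.png",w["pixels"])
plan(.4915,-.285,.17,-11.7);print(read_state()["grip_width"])
E
```

```text
shift/0.25 [ 0.6258 -1.9815  0.0303] turn/120 [0.0007 0.0022 0.2087] pos [0.5294 0.2331 0.1786] t 26.5
0.03838793462121831
```

View pics/w_c4.png

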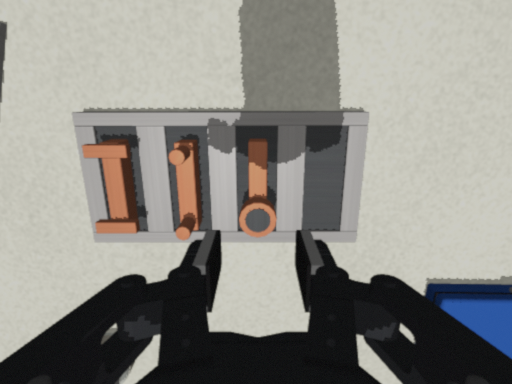

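Call:
send_rows:
  series:
    - {"jaw": 0.45,"dx": 0.03,"dy": -0.1,"dz": 0,"rx": 0,"ry": 0,"rz": 0.02}
    - {"jaw": 0.45,"dx": 0.08,"dy": -0.28,"dz": 0,"rx": 0,"ry": 0.001,"rz": 0.05}
    - {"jaw": 0.45,"dx": 0.15,"dy": -0.47,"dz": 0.01,"rx": 0,"ry": 0.002,"rz": 0.08}
    - {"jaw": 0.45,"dx": 0.21,"dy": -0.67,"dz": 0.02,"rx": 0,"ry": 0.002,"rz": 0.11}
    - {"jaw": 0.45,"dx": 0.27,"dy": -0.86,"dz": 0.03,"rx": 0,"ry": 0.002,"rz": 0.15}
    - {"jaw": 0.45,"dx": 0.34,"dy": -1,"dz": 0.03,"rx": 0,"ry": 0.002,"rz": 0.18}
    - {"jaw": 0.45,"dx": 0.5,"dy": -1,"dz": 0.03,"rx": 0,"ry": 0.002,"rz": 0.209}
    - {"jaw": 0.45,"dx": 0.626,"dy": -1,"dz": 0.03,"rx": 0,"ry": 0.002,"rz": 0.209}

```text
t: 27.5
tool_pos: [0.4315, -0.0485, 0.1689]
tcp_rot: [-0.329, -3.121, -0.001]
ft_force: [-0.5, 1.1, -0.1]
grip_width: 0.0382
```

```bash
python3 - <<'E'
from h import *
plan(.4915,-.285,.17,-11.7)
E
```

```text
shift/0.25 [-0.4319 -0.8752 -0.0059] turn/120 [ 0.0001 -0.0015 -0.0027] pos [ 0.4315 -0.0485  0.1689] t 27.5
```

Call:
send_rows:
  series:
    - {"jaw": 0.45,"dx": -0.05,"dy": -0.1,"dz": 0,"rx": 0,"ry": 0,"rz": 0}
    - {"jaw": 0.45,"dx": -0.14,"dy": -0.28,"dz": 0,"rx": 0,"ry": 0,"rz": 0}
    - {"jaw": 0.45,"dx": -0.23,"dy": -0.47,"dz": 0,"rx": 0,"ry": 0,"rz": 0}
    - {"jaw": 0.45,"dx": -0.33,"dy": -0.66,"dz": 0,"rx": 0,"ry": -0.001,"rz": -0.003}
    - {"jaw": 0.45,"dx": -0.41,"dy": -0.82,"dz": 0,"rx": 0,"ry": -0.001,"rz": -0.003}
    - {"jaw": 0.45,"dx": -0.432,"dy": -0.875,"dz": 0,"rx": 0,"ry": -0.001,"rz": -0.003}
    - {"jaw": 0.45,"dx": -0.432,"dy": -0.875,"dz": 0,"rx": 0,"ry": -0.001,"rz": -0.003}
    - {"jaw": 0.45,"dx": -0.432,"dy": -0.875,"dz": 0,"rx": 0,"ry": -0.001,"rz": -0.003}

```text
t: 28.5
tool_pos: [0.4909, -0.2832, 0.1679]
tcp_rot: [-0.317, -3.123, -0.003]
ft_force: [-0.0, -0.4, -0.1]
grip_width: 0.0381
```

```bash
python3 - <<'E'
from h import *
w=get_image("wrist");cv2.imwrite("pics/w_b1.png",w["pixels"])
cv2.imwrite("pics/w_b1c.png",cv2.resize(w["pixels"][120:260,180:340],(686,600),interpolation=cv2.INTER_CUBIC))
import pickle;pickle.dump(w,open("br.pkl","wb"))
plan(.4915,-.285,.022,-11.7)
E
```

```text
shift/0.25 [-0.0042 -0.0082  0.5844] turn/120 [ 0.0007 -0.0011  0.0011] pos [ 0.4912 -0.283   0.1681] t 28.55
```

View pics/w_b1c.png

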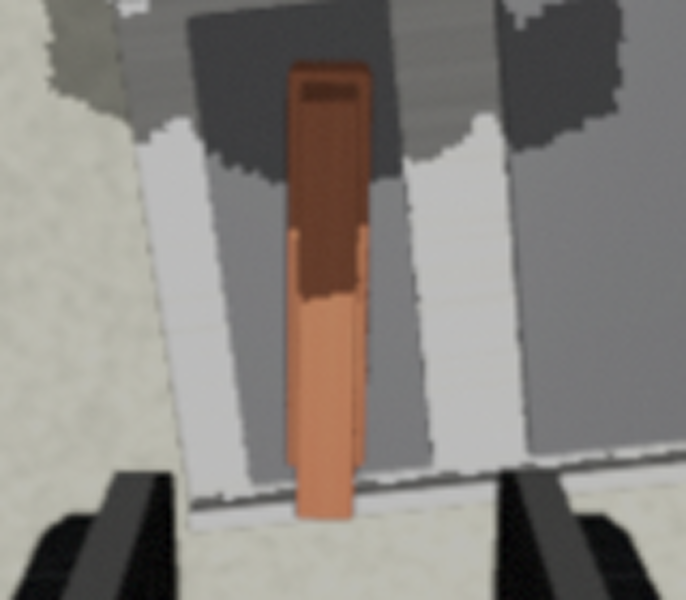

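```bash
python3 - <<'E'
from h import *
import pickle
w=pickle.load(open("br.pkl","rb"))
f=lambda u,z: ray(w,(np.array([u])/4.2875+[180,120]),z)[0][:2]*1000
for r in (85,100):
    a=f((330,r),.071);b=f((326,517),.071);v=b-a;print(a,b,np.linalg.norm(v),(a+b)/2,np.rad2deg(np.arctan2(v[1],v[0])))
a=f((330,64),.040);print("bar near end top",a, a+45*v/np.linalg.norm(v))
plan(.4905,-.284,.022,-11.9)
E
```

```text
[ 448.9537537  -274.24415247] [ 535.01202419 -292.87217076] 88.05128611400936 [ 491.98288894 -283.55816161] -12.213713474371199
[ 451.67132476 -274.80596093] [ 535.01202419 -292.87217076] 85.27637491544588 [ 493.34167448 -283.83906584] -12.231070776568918
bar near end top [ 448.52886054 -274.16220296] [ 492.50741237 -283.69566922]
shift/0.25 [ 5.000e-04 -5.100e-03  5.844e-01] turn/120 [ 0.0007 -0.0011  0.0027] pos [ 0.4912 -0.283   0.1681] t 28.55
```

Call:
send_rows:
  series:
    - {"jaw": 0.45,"dx": -0.003,"dy": -0.003,"dz": 0.08,"rx": 0,"ry": -0.001,"rz": 0.002}
    - {"jaw": 0.45,"dx": -0.003,"dy": -0.003,"dz": 0.22,"rx": 0,"ry": -0.001,"rz": 0.002}
    - {"jaw": 0.45,"dx": -0.003,"dy": -0.003,"dz": 0.36,"rx": 0,"ry": -0.001,"rz": 0.002}
    - {"jaw": 0.45,"dx": -0.003,"dy": -0.003,"dz": 0.48,"rx": 0,"ry": -0.001,"rz": 0.002}
    - {"jaw": 0.45,"dx": -0.003,"dy": -0.003,"dz": 0.55,"rx": 0,"ry": -0.001,"rz": 0.002}
    - {"jaw": 0.45,"dx": -0.003,"dy": -0.003,"dz": 0.584,"rx": 0,"ry": -0.001,"rz": 0.002}
    - {"jaw": 0.45,"dx": -0.003,"dy": -0.003,"dz": 0.584,"rx": 0,"ry": -0.001,"rz": 0.002}
    - {"jaw": 0,"dx": -0.003,"dy": -0.003,"dz": 0.584,"rx": 0,"ry": -0.001,"rz": 0.002}

```text
t: 29.55
tool_pos: [0.4922, -0.284, 0.0231]
tcp_rot: [0.323, 3.123, 0.001]
ft_force: [0.2, -0.1, 0.4]
grip_width: 0.0216
```

Call:
send_rows:
  series:
    - {"jaw": 0,"dx": 0,"dy": 0,"dz": 0,"rx": 0,"ry": 0,"rz": 0}
    - {"jaw": 0,"dx": 0,"dy": 0,"dz": 0,"rx": 0,"ry": 0,"rz": 0}
    - {"jaw": 0,"dx": 0,"dy": 0,"dz": 0,"rx": 0,"ry": 0,"rz": 0}
    - {"jaw": 0,"dx": 0,"dy": 0,"dz": 0,"rx": 0,"ry": 0,"rz": 0}
    - {"jaw": 0,"dx": 0,"dy": 0,"dz": -0.06,"rx": 0,"ry": 0,"rz": 0}
    - {"jaw": 0,"dx": 0,"dy": 0,"dz": -0.2,"rx": 0,"ry": 0,"rz": 0}
    - {"jaw": 0,"dx": 0,"dy": 0,"dz": -0.4,"rx": 0,"ry": 0,"rz": 0}
    - {"jaw": 0,"dx": 0,"dy": 0,"dz": -0.5,"rx": 0,"ry": 0,"rz": 0}

```text
t: 30.55
tool_pos: [0.4928, -0.2849, 0.1513]
tcp_rot: [0.324, 3.12, -0.0]
ft_force: [0.2, -0.3, -1.6]
grip_width: 0.0163
```

```bash
python3 - <<'E'
from h import *
w=get_image("wrist");cv2.imwrite("pics/w_b2.png",w["pixels"])
plan(.5232,.3031,.15,13.4);print(read_state()["grip_width"])
E
```

```text
shift/0.25 [0.3693 2.3288 0.0105] turn/120 [-0.001   0.0037 -0.2104] pos [ 0.494  -0.2856  0.1536] t 30.6
0.016142842451687504
```

View pics/w_b2.png

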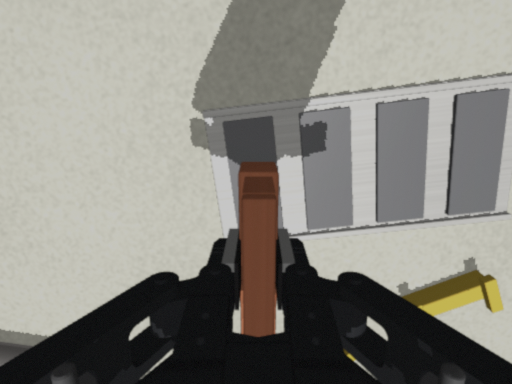

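Call:
send_rows:
  series:
    - {"jaw": 0,"dx": 0.02,"dy": 0.1,"dz": 0,"rx": 0,"ry": 0,"rz": -0.02}
    - {"jaw": 0,"dx": 0.04,"dy": 0.27,"dz": 0,"rx": 0,"ry": 0.001,"rz": -0.04}
    - {"jaw": 0,"dx": 0.07,"dy": 0.45,"dz": 0,"rx": 0,"ry": 0.002,"rz": -0.07}
    - {"jaw": 0,"dx": 0.1,"dy": 0.63,"dz": 0,"rx": 0,"ry": 0.003,"rz": -0.1}
    - {"jaw": 0,"dx": 0.13,"dy": 0.82,"dz": 0,"rx": 0,"ry": 0.003,"rz": -0.13}
    - {"jaw": 0,"dx": 0.15,"dy": 0.94,"dz": 0,"rx": 0,"ry": 0.003,"rz": -0.16}
    - {"jaw": 0,"dx": 0.16,"dy": 1,"dz": 0,"rx": 0,"ry": 0.003,"rz": -0.19}
    - {"jaw": 0,"dx": 0.16,"dy": 1,"dz": 0,"rx": 0,"ry": 0.003,"rz": -0.21}

```text
t: 31.6
tool_pos: [0.5061, -0.0325, 0.1531]
tcp_rot: [-0.371, 3.119, -0.004]
ft_force: [-0.9, -0.7, -1.4]
grip_width: 0.0162
```

```bash
python3 - <<'E'
from h import *
plan(.5232,.3031,.15,13.4)
E
```

```text
shift/0.25 [-0.3812  1.2891  0.0095] turn/120 [-0.0012  0.0004  0.0013] pos [ 0.5061 -0.0325  0.1531] t 31.6
```

Call:
send_rows:
  series:
    - {"jaw": 0,"dx": -0.03,"dy": 0.1,"dz": 0,"rx": 0,"ry": 0,"rz": 0}
    - {"jaw": 0,"dx": -0.08,"dy": 0.27,"dz": 0,"rx": 0,"ry": 0,"rz": 0}
    - {"jaw": 0,"dx": -0.13,"dy": 0.45,"dz": 0,"rx": 0,"ry": 0,"rz": 0}
    - {"jaw": 0,"dx": -0.19,"dy": 0.63,"dz": 0,"rx": 0,"ry": 0,"rz": 0}
    - {"jaw": 0,"dx": -0.25,"dy": 0.82,"dz": 0,"rx": -0.001,"ry": 0,"rz": 0.001}
    - {"jaw": 0,"dx": -0.29,"dy": 0.94,"dz": 0,"rx": -0.001,"ry": 0,"rz": 0.001}
    - {"jaw": 0,"dx": -0.33,"dy": 1,"dz": 0,"rx": -0.001,"ry": 0,"rz": 0.001}
    - {"jaw": 0,"dx": -0.38,"dy": 1,"dz": 0,"rx": -0.001,"ry": 0,"rz": 0.001}

```text
t: 32.6
tool_pos: [0.5407, 0.2321, 0.1525]
tcp_rot: [-0.367, 3.119, -0.001]
ft_force: [0.6, -0.7, -1.1]
grip_width: 0.0159
```

```bash
python3 - <<'E'
from h import *
plan(.5232,.3031,.1,13.4)
E
```

```text
shift/0.25 [0.002  0.2927 0.2096] turn/120 [-0.0004  0.0003  0.0003] pos [0.5407 0.2321 0.1525] t 32.6
```

Call:
send_rows:
  series:
    - {"jaw": 0,"dx": 0.001,"dy": 0.08,"dz": 0,"rx": 0,"ry": 0,"rz": 0}
    - {"jaw": 0,"dx": 0.002,"dy": 0.22,"dz": 0,"rx": 0,"ry": 0,"rz": 0}
    - {"jaw": 0,"dx": 0.002,"dy": 0.293,"dz": 0.03,"rx": 0,"ry": 0,"rz": 0}
    - {"jaw": 0,"dx": 0.002,"dy": 0.293,"dz": 0.1,"rx": 0,"ry": 0,"rz": 0}
    - {"jaw": 0,"dx": 0.002,"dy": 0.293,"dz": 0.18,"rx": 0,"ry": 0,"rz": 0}
    - {"jaw": 0,"dx": 0.002,"dy": 0.293,"dz": 0.21,"rx": 0,"ry": 0,"rz": 0}
    - {"jaw": 0,"dx": 0.002,"dy": 0.293,"dz": 0.21,"rx": 0,"ry": 0,"rz": 0}
    - {"jaw": 0,"dx": 0.002,"dy": 0.293,"dz": 0.21,"rx": 0,"ry": 0,"rz": 0}

```text
t: 33.6
tool_pos: [0.5238, 0.3029, 0.1003]
tcp_rot: [-0.366, 3.119, -0.001]
ft_force: [0.5, 0.9, -0.7]
grip_width: 0.0158
```

```bash
python3 - <<'E'
from h import *
w=get_image("wrist");cv2.imwrite("pics/w_b3.png",w["pixels"])
plan(.5232,.3031,.0245,13.4)
E
```

```text
shift/0.25 [2.900e-03 3.000e-04 3.041e-01] turn/120 [-0.0003  0.0009  0.0001] pos [0.5238 0.3032 0.1005] t 33.65
```

View pics/w_b3.png

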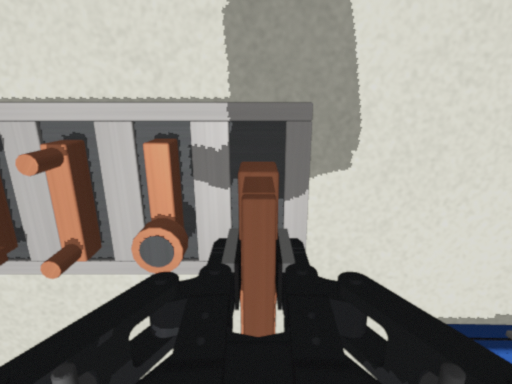

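The bridge lines up with the last pocket: bar at column 258, pocket edges at 230 and 286. I'll lower it, release it and lift away.

Call:
send_rows:
  series:
    - {"jaw": 0,"dx": 0.002,"dy": 0,"dz": 0.06,"rx": 0,"ry": 0.001,"rz": 0}
    - {"jaw": 0,"dx": 0.002,"dy": 0,"dz": 0.15,"rx": 0,"ry": 0.001,"rz": 0}
    - {"jaw": 0,"dx": 0.002,"dy": 0,"dz": 0.23,"rx": 0,"ry": 0.001,"rz": 0}
    - {"jaw": 0,"dx": 0.002,"dy": 0,"dz": 0.28,"rx": 0,"ry": 0.001,"rz": 0}
    - {"jaw": 0,"dx": 0.002,"dy": 0,"dz": 0.304,"rx": 0,"ry": 0.001,"rz": 0}
    - {"jaw": 0,"dx": 0.002,"dy": 0,"dz": 0.304,"rx": 0,"ry": 0.001,"rz": 0}
    - {"jaw": 0,"dx": 0.002,"dy": 0,"dz": 0.304,"rx": 0,"ry": 0.001,"rz": 0}
    - {"jaw": 0.15,"dx": 0.002,"dy": 0,"dz": 0.304,"rx": 0,"ry": 0.001,"rz": 0}

```text
t: 34.65
tool_pos: [0.5237, 0.3032, 0.0249]
tcp_rot: [-0.367, 3.12, -0.0]
ft_force: [-0.4, 0.6, -1.1]
grip_width: 0.0159
```

Call:
send_rows:
  series:
    - {"jaw": 0.4,"dx": 0,"dy": 0,"dz": 0,"rx": 0,"ry": 0,"rz": 0}
    - {"jaw": 0.45,"dx": 0,"dy": 0,"dz": 0,"rx": 0,"ry": 0,"rz": 0}
    - {"jaw": 0.45,"dx": 0,"dy": 0,"dz": 0,"rx": 0,"ry": 0,"rz": 0}
    - {"jaw": 0.45,"dx": 0,"dy": 0,"dz": -0.06,"rx": 0,"ry": 0,"rz": 0}
    - {"jaw": 0.45,"dx": 0,"dy": 0,"dz": -0.2,"rx": 0,"ry": 0,"rz": 0}
    - {"jaw": 0.45,"dx": 0,"dy": 0,"dz": -0.42,"rx": 0,"ry": 0,"rz": 0}
    - {"jaw": 0.45,"dx": 0,"dy": 0,"dz": -0.64,"rx": 0,"ry": 0,"rz": 0}
    - {"jaw": 0.45,"dx": 0,"dy": 0,"dz": -0.8,"rx": 0,"ry": 0,"rz": 0}

```text
t: 35.65
tool_pos: [0.5244, 0.3035, 0.2288]
tcp_rot: [-0.366, 3.117, 0.002]
ft_force: [0.5, -0.1, -0.3]
grip_width: 0.0383
```

```bash
python3 - <<'E'
from h import *
plan(.53,.2,.33,13.4);print(read_state()["grip_width"])
E
```

```text
shift/0.25 [ 0.0724 -0.4075 -0.4054] turn/120 [ 0.0005  0.0018 -0.0001] pos [0.5244 0.3035 0.2288] t 35.65
0.0383057782518901
```

Call:
send_rows:
  series:
    - {"jaw": 0.45,"dx": 0.01,"dy": -0.08,"dz": -0.08,"rx": 0,"ry": 0,"rz": 0}
    - {"jaw": 0.45,"dx": 0.03,"dy": -0.2,"dz": -0.2,"rx": 0,"ry": 0,"rz": 0}
    - {"jaw": 0.45,"dx": 0.05,"dy": -0.32,"dz": -0.32,"rx": 0,"ry": 0,"rz": 0}
    - {"jaw": 0.45,"dx": 0.072,"dy": -0.407,"dz": -0.4,"rx": 0,"ry": 0,"rz": 0}
    - {"jaw": 0.45,"dx": 0.072,"dy": -0.407,"dz": -0.4,"rx": 0,"ry": 0,"rz": 0}
    - {"jaw": 0.45,"dx": 0.072,"dy": -0.407,"dz": -0.4,"rx": 0,"ry": 0,"rz": 0}
    - {"jaw": 0.45,"dx": 0.072,"dy": -0.407,"dz": -0.4,"rx": 0,"ry": 0,"rz": 0}
    - {"jaw": 0.45,"dx": 0.072,"dy": -0.407,"dz": -0.4,"rx": 0,"ry": 0,"rz": 0}

```text
t: 36.65
tool_pos: [0.5296, 0.2009, 0.3277]
tcp_rot: [-0.368, 3.118, 0.002]
ft_force: [0.4, -0.3, 0.8]
grip_width: 0.0384
```

```bash
python3 - <<'E'
from h import *
import pickle
w=get_image("wrist");pickle.dump(w,open("end.pkl","wb"))
cv2.imwrite("pics/w_end.png",cv2.resize(w["pixels"][100:225,150:360],(798,475),interpolation=cv2.INTER_CUBIC))
s=get_image("side");cv2.imwrite("pics/s_end.png",cv2.resize(s["pixels"][190:310,190:350],(800,600),interpolation=cv2.INTER_CUBIC))
E
```

```text
(no output)
```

View pics/w_end.png

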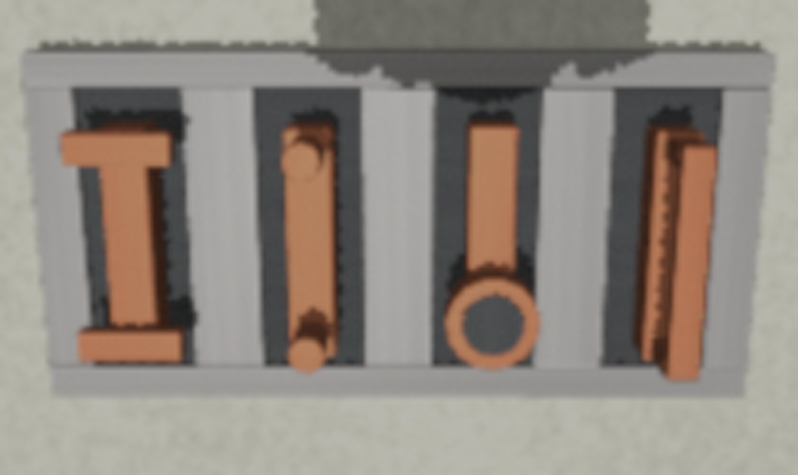

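View pics/s_end.png

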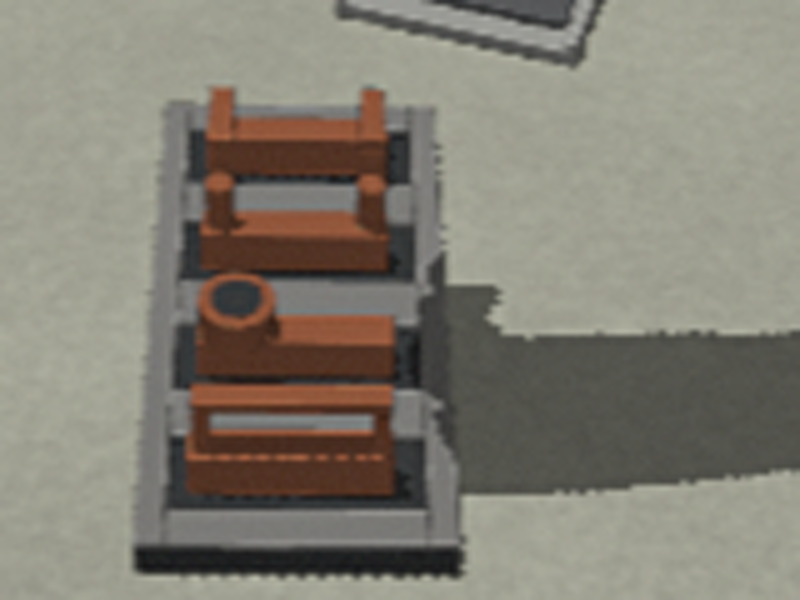

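```bash
python3 - <<'E'
from h import *
import pickle
w=pickle.load(open("end.pkl","rb"))
f=lambda u,z: ray(w,(np.array([u])/3.8+[150,100]),z)[0][:2]*1000
a0=np.deg2rad(13.4);M=np.array([[np.cos(a0),np.sin(a0)],[-np.sin(a0),np.cos(a0)]])
def rep(n,a,b,s):
    v=b-a;d=np.linalg.norm(v);c=M@(a+v/d*d*s-[547.6,200.8]);print(n,d.round(1),"plate xy",c.round(1),"yaw",(np.rad2deg(np.arctan2(v[1],v[0]))-13.4).round(1))
rep("flanges 76",f((117,149),.05),f((130,346),.05),.5)
rep("posts 72",f((302,157),.066),f((306,354),.066),.5)
rep("cup 72",f((493,125),.04),f((492,325),.058),45/72)
rep("bridge 86",f((701,148),.071),f((683,379),.071),.5)
k=np.array([M@(f(u,.021)-[547.6,200.8]) for u in [(22,52),(775,52),(745,395),(53,395)]]);print(k.round(1),k.mean(0))
s=read_state();print(s["t"],s["ft_force"])
E
```

```text
flanges 76 75.6 plate xy [   1.4 -102.2] yaw -0.4
posts 72 73.1 plate xy [  0.8 -32.9] yaw -0.4
cup 72 72.5 plate xy [ 1.2 36.4] yaw -0.0
bridge 86 85.0 plate xy [  2.9 106.7] yaw -0.2
[[ -69.6 -142.9]
 [ -69.8  145.2]
 [  69.5  145.8]
 [  69.6 -143.6]] [-0.04598013  1.10671478]
36.75 [-0.81478029 -0.19420947  0.83001275]
```

All four are within about 3 mm of their pocket centres, well inside the 13 mm limit. I'm handing the job in.

```bash
python3 - <<'E'
from workcell import *
print(finish_job())
E
```

```text
the job is handed in; nothing more can be done
None
```

I moved all four copper fixtures into the plate in reverse order and handed the job in at about 37 s of the 99 s allowed. `finish_job` gave no verdict.

Seen from the robot, the rack ran flanges, posts, cup, bridge from left to right. They now sit in the plate pockets at y = -105, -35, +35 and +105 mm in that order.

The last wrist-camera check put every fixture close to its pocket centre (13 mm allowed):

| Fixture | Off centre in x (mm) | Off centre in y (mm) | Angle to pocket (degrees) |
|---|---|---|---|
| flanges | 1.4 | 2.8 | -0.4 |
| posts | 0.8 | 2.1 | -0.4 |
| cup | 1.2 | 1.4 | 0.0 |
| bridge | 2.9 | 1.7 | -0.2 |

- **Seating:** the side view shows all four upright on the pocket floors. I judged flatness by eye from that picture and did not measure it.
- **Release and forces:** the gripper was open and clear, about 0.33 m up. The largest force read at the end of any move was about 6 N, while closing on a fixture.
- **Disagreements:** the top and wrist cameras differed by 3–6 mm on where the fixtures started. I aimed between them, and for the bridge used a closer wrist picture. My try at cross-checking the plate in the top view found no pockets because of a wrong brightness threshold, so the plate's position comes from the wrist camera, backed only by rough corner positions from the other two views.

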